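# Put the goods vans away by length and shut the case

## Task

Put the two loose red goods vans away in the case: each upright on its wheels, right down in a free slot of the row made for its length, the short van in the front row and the long van in the rear row. Then close the case's lid completely. Leave the vans already stored in their slots and do not disturb the other things on the bench.

Things in the scene. Friction and masses are not known exactly. Their poses are not given: they have to be found in the camera images.
- short_loose: Oxide-red model goods van with grey roof, 66 mm long (own x) x 24 wide (y) x 32 high (z), flat ends. Origin: middle of its underside (wheels); z towards the roof. The lowest 8 mm are 20 wide and 6 shorter than the body. 50 g. Loose; starts lying on its side (z level, origin 12 mm above the bench): to roll it on to its wheels, grip it by its two ends.
- long_loose: Oxide-red model goods van with grey roof, 98 mm long (own x) x 24 wide (y) x 32 high (z), flat ends. Origin: middle of its underside (wheels); z towards the roof. The lowest 8 mm are 20 wide and 6 shorter than the body. 70 g. Loose on the bench; starts standing on its wheels.
- short_stored: Oxide-red model goods van with grey roof, 66 mm long (own x) x 24 wide (y) x 32 high (z), flat ends. Origin: middle of its underside (wheels); z towards the roof. The lowest 8 mm are 20 wide and 6 shorter than the body. 50 g. Already stored in the middle slot of the front row; stays there.
- long_stored: Oxide-red model goods van with grey roof, 98 mm long (own x) x 24 wide (y) x 32 high (z), flat ends. Origin: middle of its underside (wheels); z towards the roof. The lowest 8 mm are 20 wide and 6 shorter than the body. 70 g. Already stored in the left slot of the rear row; stays there.
- case: Grey case fixed to the bench, mm: 144 deep (own x, away from the robot) x 262 wide (y, to the left) x 25 high without lid; origin under its centre. Dark foam, top at 24, with slots along y, 30 wide, floor at 8: front row (x = -46) three slots 76 long at y = +83, 0, -83; rear row (x = +6) two slots 108 long at y = +67, -67. A seated van stands 16 above the foam.
- slot_short_left (a point): Centre of the floor of the free left slot of the front (short) row; axes as the case.
- slot_short_mid (a point): Centre of the floor of the middle slot of the front row, taken by short_stored.
- slot_short_right (a point): Centre of the floor of the free right slot of the front (short) row.
- slot_long_left (a point): Centre of the floor of the left slot of the rear (long) row, taken by long_stored.
- slot_long_right (a point): Centre of the floor of the free right slot of the rear (long) row.
- lid_hinge (a point): Middle of the hinge axis, on the case's rear top edge, 25 above the bench and 72 behind the case's centre; the axis runs along the case's y.
- lid_edge (a point): On the lid: middle of its free edge at its outer face (shut: front top edge, 46 above the bench). The lid is 144 from hinge to free edge, 262 wide, 21 thick over its walls, grey with a clear window; its outer face faces away from the robot when open.
- lid (a joint): Lid angle: 0 shut, about 1.57 upright, larger leans back, away from the robot (stop at 2.0). A friction hinge: the lid stays where it is left; about 2 N at its edge moves it.
- coach: Bystander, not for this case: blue passenger coach 99 x 22 x 18 lying on its side; origin under its centre, length along its y.
- tape: Bystander: roll of masking tape lying flat, 100 across, 25 high; origin under its centre.
- glue: Bystander: white glue bottle, 38 across, 72 high; origin under its centre.
- offcut: Bystander: balsa block 21 x 62 x 12; origin under its centre.
- the_eraser: Bystander: blue and white eraser 19 x 43 x 11; origin under its centre.
Not all that is in view belongs to the job. Leave any turquoise look-alike of the short_stored alone.

How it is judged (in metres and radians):
On the way:
1. all four vans stand upright, right down in slots of their own length, while the lid is still open (((horizontal distance between short_loose and slot_short_left below 0.008 m and z of short_loose in the frame of slot_short_left below 0.004 m and angle between short_loose's own z axis and vertical below 0.1 rad) or (horizontal distance between short_loose and slot_short_right below 0.008 m and z of short_loose in the frame of slot_short_right below 0.004 m and angle between short_loose's own z axis and vertical below 0.1 rad)) and horizontal distance between long_loose and slot_long_right below 0.008 m and z of long_loose in the frame of slot_long_right below 0.004 m and angle between each of long_loose, short_stored, long_stored's own z axis and vertical below 0.1 rad and horizontal distance between short_stored and slot_short_mid below 0.008 m and z of short_stored in the frame of slot_short_mid below 0.004 m and horizontal distance between long_stored and slot_long_left below 0.008 m and z of long_stored in the frame of slot_long_left below 0.004 m and value of joint lid above 0.6 rad), for 0.2 s.
At the end, for the whole second after the job is handed in: All four vans in slots of their own length (short ones front row, long ones rear row; the stored ones where they were): within 8 mm of the slot centre, wheels within 4 mm of the slot floor, upright within 0.1 rad. Lid shut, angle under 0.035 rad (((horizontal distance between short_loose and slot_short_left below 0.008 m and z of short_loose in the frame of slot_short_left below 0.004 m and angle between short_loose's own z axis and vertical below 0.1 rad) or (horizontal distance between short_loose and slot_short_right below 0.008 m and z of short_loose in the frame of slot_short_right below 0.004 m and angle between short_loose's own z axis and vertical below 0.1 rad)) and horizontal distance between long_loose and slot_long_right below 0.008 m and z of long_loose in the frame of slot_long_right below 0.004 m and angle between each of long_loose, short_stored, long_stored's own z axis and vertical below 0.1 rad and horizontal distance between short_stored and slot_short_mid below 0.008 m and z of short_stored in the frame of slot_short_mid below 0.004 m and horizontal distance between long_stored and slot_long_left below 0.008 m and z of long_stored in the frame of slot_long_left below 0.004 m and value of joint lid below 0.035 rad); the robot touches nothing.
It fails at once if the blue coach on the bench is moved by more than 20 mm (distance of coach from where it was at the start of the episode above 0.02 m).
It fails at once if the roll of tape on the bench is moved by more than 20 mm (distance of tape from where it was at the start of the episode above 0.02 m).
It fails at once if the glue bottle on the bench is moved by more than 20 mm (distance of glue from where it was at the start of the episode above 0.02 m).
It fails at once if the balsa block on the bench is moved by more than 20 mm (distance of offcut from where it was at the start of the episode above 0.02 m).
It fails at once if the eraser on the bench is moved by more than 20 mm (distance of the_eraser from where it was at the start of the episode above 0.02 m).
It also fails if it takes over 72 s, if anything falls off the work surface, if the arm or the gripper's body presses on something with over 40 N, if the wrist force passes 120 N, or if a joint passes its speed limit or range.

## Robot

A 7-joint arm with a two-finger parallel gripper is mounted at the origin on a cart in front of the work surface, level with it; the furniture and walls round the work are solid. World frame = base frame: x ahead of the robot, y to its left, z up, the work surface at z = 0. Lengths are in m, angles in degrees, forces in N, time in s.
With the tool pointing down it reaches from about 0.425 to 0.875 m from the base axis. Payload 4.7 kg.
Tool frame: the origin (TCP) lies at the centre of the arm's flange, where the gripper is bolted on; the fingertips stand 182 mm ahead of it and the grasp point (between the pads) lies 164 mm ahead of it (env.grip_depth is the distance from the TCP to the grasp point, in m); z points along the fingers, y is the line along which they close (so a half turn about z gives the same grasp; the last joint's range is limited). The gripper opens to 87 mm and grips with 3 to 60 N. Pads are 19 mm wide; open, the fingers measure 117 mm over their backs; the gripper's body (75 mm by 190 mm) begins 51 mm behind the grasp point.
Start: joints at [71.167, 18.392, -4.016, 83.108, 1.295, 78.541, -3.26], TCP at [0.218, -0.612, 0.405] pointing down, gripper open.
Joint ranges: [-163.93, 163.93], [-17.29, 119.83], [-79.2, 71.16], [3.27, 140.29], [-89.18, 269.18], [5.43, 117.66], [-154.24, 154.24]. Speed limits (degrees/s): [147.25, 147.25, 180, 180, 180, 180, 180].

## Interface

Orientations are given as [roll, pitch, yaw] about the fixed x, y, z axes, in that order (R = Rz(yaw) Ry(pitch) Rx(roll)).
In Python, from cell import env gives the robot as it stands. The module is installed in compiled form; this text tells all that it offers.
- The arm moves only by the tool send_rows, never from a script. Its arguments are lists of equal length, an entry for each row: "xyz": the shift along the tool's x, y, z in m, a list of three; "rotation": the turn, a rotation vector about the tool's x, y, z in rad, a list of three; "jaw": the opening, from 0 (shut) to 1 (fully open). A call has 1 to 20 rows; each row shifts and turns the commanded pose from where the row before left it, along the tool's axes as they then stand; what a row does not reach is not made up. A row lasts 1/10 s, in which the tool goes at most 50 mm and 8.59 degrees, less where a joint would pass 70% of its speed; a pose out of reach is approached as far as the arm can. A call is refused whole if a number of a shift passes 0.05 or a number of a turn 0.15, either way. A call with a gripper value outside its range is refused whole. The fingers move at their own pace and stop on an object; "newtons" is the grip in N (left out, the last holds). Time passes only in rows, so rows that do not move let the fingers close. It gives the time, the measured TCP pose, the force, the opening and the grip force at its end, in the units of the state.
- env.get_obs(): the state, without advancing time (a new reading comes with each control period).
- env.read_camera(name): name is "scene" or "top" or "wrist"; returns a dict with "image" (384x512x3 uint8, blue, green, red), "fx", "fy", "cx", "cy" (pixels), "R" (3x3) and "t" (3): a world point X has camera coordinates R X + t. Camera axes: x right, y down, z forward; pixel columns grow to the right and rows downward; lengths in m; the calibration is good to about 2 mm. A picture is of the moment at which its call begins. There is no depth.
- env.sign_off(): hands the job in; it is judged then, once.
The state is a dict: "time_s": time; "qpos": joint angles; "joint_velocities": joint speeds; "effort": joint torques, N m; "tool_pos": TCP position; "tool_rot": TCP orientation; "force": force on the tool from outside, world axes, zero at the start; "wrist_torque": the same for the moment, N m; "grip_width": finger opening in m; "grasp_force": force on a finger pad.
Only numpy, scipy, OpenCV 4.12 (cv2) and the standard library are available. Lean on these libraries where they do the work, as an engineer would, in place of code of your own. Each camera call takes 0.05 s, during which the arm holds its last target. There are 200 camera calls.

## Working session

There is one attempt and no reset: what is moved stays moved. The work goes in short steps, Python scripts to look and compute and a tool call to move; the robot and the scene stay as the last step left them, time stands still between calls to the robot, and variables do not carry over. Pictures are saved under pics/ and viewed, at most 10 in all, crops included, and the job is handed in when it is done.

Besides the shell and the picture viewer there is one more tool, called after "Request:" as name(argument=value, ...), one argument or row to a line, values as JSON. send_rows: Moves the arm, as the interface text tells. Its arguments: {"type":"object","properties":{"xyz":{"type":"array"},"rotation":{"type":"array"},"jaw":{"type":"array"},"newtons":{"type":"number"}},"required":["xyz","rotation","jaw"]}

```bash
mkdir -p pics; python3 - <<'E'
from cell import env
import cv2,pickle,numpy as np
o=env.get_obs();print({k:np.round(v,3).tolist() for k,v in o.items()},env.grip_depth)
d={}
for n in("scene","top"):
    c=env.read_camera(n);d[n]=c;cv2.imwrite(f"pics/{n}0.png",cv2.resize(c["image"],(800,600)))
    print(n,c["fx"],c["fy"],c["cx"],c["cy"],np.round(c["R"],3).tolist(),np.round(c["t"],3))
pickle.dump(d,open("c0.pkl","wb"))
E
```

```text
{'time_s': 0.0, 'qpos': [71.169, 18.44, -4.014, 83.176, 1.296, 78.54, -3.258], 'joint_velocities': [0.046, -0.111, -0.014, -0.08, 0.021, -0.039, 0.096], 'effort': [0.0, -49.128, -0.403, -31.252, -0.064, 0.044, 0.0], 'tool_pos': [0.218, -0.612, 0.404], 'tool_rot': [-179.889, 0.007, 19.642], 'force': [-0.031, -0.011, -0.275], 'wrist_torque': [0.013, -0.015, -0.021], 'grasp_force': 0.0, 'grip_width': 0.087} 0.1635
scene 368.5056362763163 368.5056362763163 262.8788466261004 191.45697736661063 [[-0.723, -0.691, 0.008], [-0.399, 0.408, -0.822], [0.564, -0.597, -0.57]] [0.403 0.281 0.655]
top 488.8193542250818 488.8193542250818 255.92398410009696 185.50354551380588 [[0.029, -0.999, 0.031], [-0.984, -0.034, -0.175], [0.176, -0.025, -0.984]] [-0.048  0.527  1.243]
```

View pics/top0.png

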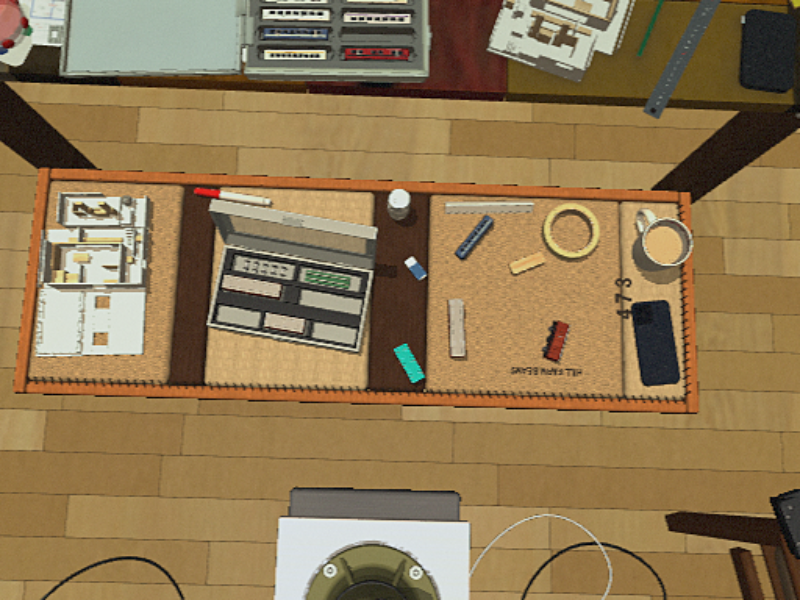

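View pics/scene0.png

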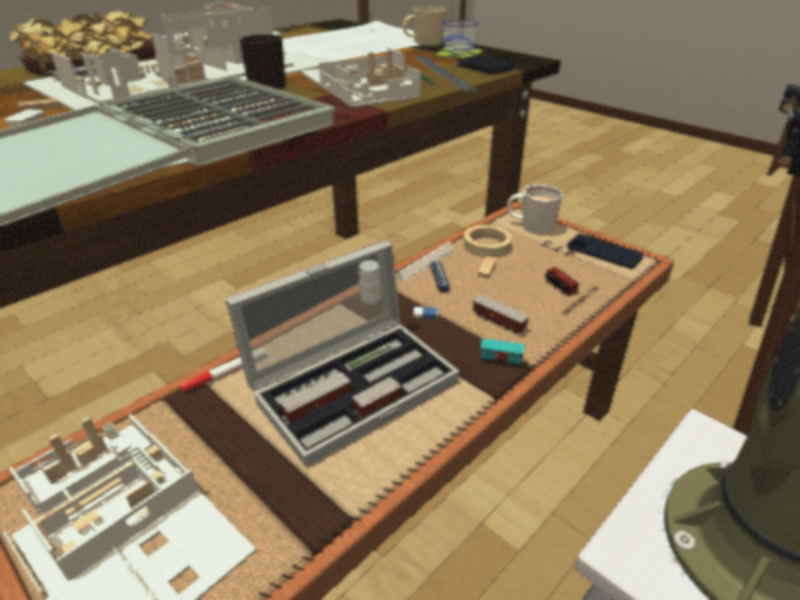

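Top view (800x600): the case is around (290,300). The stored vans' pinkish roofs are at (250,287) and (285,322). The long red van stands at (457,328), the short red one lies at (557,341), and the turquoise look-alike at (408,363) must stay put. The two red ones are the only loose candidates that fit. I'll confirm them in an enlarged crop and measure coarsely.

```bash
cat > h.py <<'E'
import numpy as np,cv2
def pt(c,uv,z):
    """pixels (native) -> world points on plane z"""
    uv=np.atleast_2d(uv).astype(float)
    d=np.c_[(uv[:,0]-c["cx"])/c["fx"],(uv[:,1]-c["cy"])/c["fy"],np.ones(len(uv))]@c["R"]
    o=-c["R"].T@c["t"]
    return o+d*((z-o[2])/d[:,2])[:,None]
def px(c,X):
    p=np.atleast_2d(X)@c["R"].T+c["t"]; return p[:,:2]/p[:,2:]*[c["fx"],c["fy"]]+[c["cx"],c["cy"]]
E
python3 - <<'E'
from h import *;import pickle
c=pickle.load(open("c0.pkl","rb"))["top"];im=c["image"]
a=cv2.resize(im[120:235,125:250],None,fx=4.7,fy=4.7,interpolation=cv2.INTER_CUBIC)
b=cv2.resize(im[180:250,250:380],None,fx=4.7,fy=4.7,interpolation=cv2.INTER_CUBIC)
b=cv2.resize(im[185:250,275:375],None,fx=2,fy=2,interpolation=cv2.INTER_CUBIC)
out=np.zeros((541,800,3),np.uint8);out[:a.shape[0],:a.shape[1]]=a[:541];out[:b.shape[0],590:590+b.shape[1]]=b
cv2.imwrite("pics/crop.png",out)
hsv=cv2.cvtColor(im,cv2.COLOR_BGR2HSV);h,s,v=cv2.split(hsv)
m=((h<8)|(h>172))&(s>110)&(v>40)
m[:, :250]=0;m[:180]=0;m[248:]=0
for ct in cv2.findContours(m.astype(np.uint8),0,2)[0]:
    if cv2.contourArea(ct)>15: print("red",cv2.boundingRect(ct),pt(c,cv2.minAreaRect(ct)[0],.02).round(3))
for n,p in dict(lf=(209,323),rf=(361,352),long=(457,328),short=(557,341),turq=(408,363),coach=(475,237),tape=(571,230),offc=(527,263),eras=(416,268),glue=(399,205)).items():
    print(n,pt(c,np.array(p)/1.5625,.02).round(3))
E
```

```text
red (349, 206, 15, 25) [[ 0.454 -0.303  0.02 ]]
lf [[0.465 0.291 0.02 ]]
rf [[0.424 0.031 0.02 ]]
long [[ 0.471 -0.132  0.02 ]]
short [[ 0.454 -0.304  0.02 ]]
turq [[ 0.408 -0.049  0.02 ]]
coach [[ 0.632 -0.161  0.02 ]]
tape [[ 0.651 -0.33   0.02 ]]
offc [[ 0.589 -0.253  0.02 ]]
eras [[ 0.573 -0.059  0.02 ]]
glue [[ 0.685 -0.026  0.02 ]]
```

View pics/crop.png

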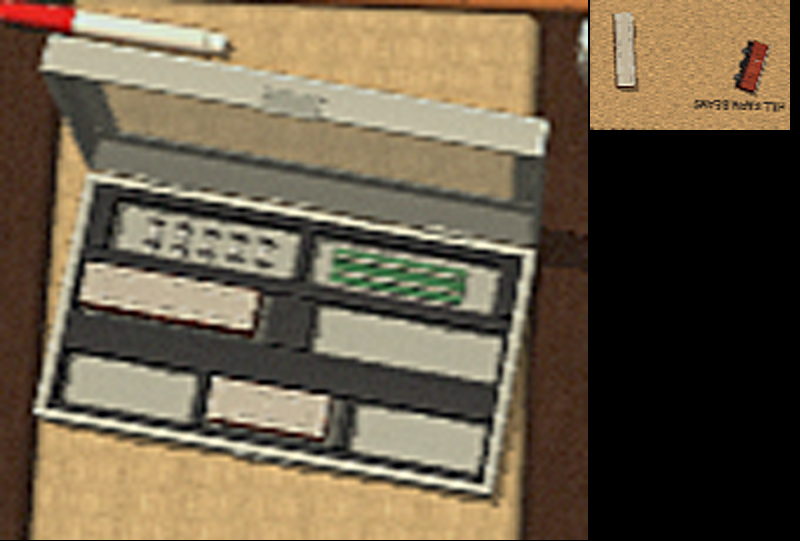

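The crop confirms it: the long van stands upright with its roof at crop (624,50). The short one lies with its black wheels to the left (+y) and its roof towards -y. The case's right-front and right-rear slots are free. I'll move over the bench for a close look.

Request:
send_rows(
  xyz=[
    [0.029,-0.0215,0],
    [0.029,-0.0215,0],
    [0.029,-0.0215,0],
    [0.029,-0.0215,0],
    [0.029,-0.0215,0],
    [0.029,-0.0215,0],
    [0.029,-0.0215,0],
    [0.029,-0.0215,0],
    [0.029,-0.0215,0],
    [0.029,-0.0215,0],
    [0.029,-0.0215,0],
    [0.029,-0.0215,0],
    [0,0,0],
  ],
  rotation=[
    [0,0,0],
    [0,0,0],
    [0,0,0],
    [0,0,0],
    [0,0,0],
    [0,0,0],
    [0,0,0],
    [0,0,0],
    [0,0,0],
    [0,0,0],
    [0,0,0],
    [0,0,0],
    [0,0,0],
  ],
  jaw=[1,1,1,1,1,1,1,1,1,1,1,1,1],
)

```text
time_s: 1.4
tool_pos: [0.4623, -0.2466, 0.4047]
tool_rot: [-179.9, -0.1, 20.2]
force: [-0.2, 0.3, 0.1]
grip_width: 0.0873
grasp_force: 0.0
```

```bash
cat >> h.py <<'E'
from scipy.spatial.transform import Rotation as Ro
def state(env):
    o=env.get_obs();return np.array(o["tool_pos"]),Ro.from_euler("xyz",o["tool_rot"],degrees=True),o
def plan(env,p,R=None):
    """tool-frame shift to p and rotvec to R from the measured pose"""
    p0,R0,o=state(env);s=R0.inv().apply(np.array(p)-p0)
    r=(R0.inv()*R).as_rotvec() if R is not None else np.zeros(3)
    print("shift",s.round(4),"rot",r.round(3),"t",o["time_s"])
E
python3 - <<'E'
from h import *;from cell import env;import pickle
d={}
p,R,o=state(env);print(p,o["tool_rot"],o["qpos"],o["time_s"])
for n in("wrist","scene"): d[n]=env.read_camera(n)
w=d["wrist"];C=-w["R"].T@w["t"];print("cam in tool",R.inv().apply(C-p),"axes",R.inv().apply(w["R"]).round(2).tolist(),w["fx"],w["cx"],w["cy"])
pickle.dump(d,open("c1.pkl","wb"))
cv2.imwrite("pics/w1.png",np.hstack([cv2.resize(w["image"],(400,300)),cv2.resize(d["scene"]["image"],(400,300))]))
c=pickle.load(open("c0.pkl","rb"))["top"]
q=np.array([[38,412],[490,492],[535,252],[92,177]])/4.7+[125,120]-.5
P=pt(c,q,.025);print(P.round(4),P.mean(0),[np.degrees(np.arctan2(*(v[1::-1]))) for v in (P[0]-P[1],P[3]-P[2],P[2]-P[1],P[3]-P[0])],np.linalg.norm(P-np.roll(P,1,0),axis=1))
E
```

```text
[ 0.46231531 -0.24659407  0.40465302] [-1.79887070e+02 -1.18267702e-01  2.01796183e+01] [ 46.67542888   4.11583229 -22.39442843 100.26007855   1.44685418
  75.9326852  -45.83880605] 1.4
cam in tool [0.07103321 0.00020569 0.02004726] axes [[0.0, 1.0, -0.0], [-0.96, 0.0, -0.26], [-0.26, 0.0, 0.96]] 292.84857081924076 254.72201045154517 191.6997120665105
[[0.4632 0.2926 0.025 ]
 [0.4264 0.0369 0.025 ]
 [0.565  0.0166 0.025 ]
 [0.5998 0.2718 0.025 ]] [0.51359478 0.1544608  0.025     ] [np.float64(81.791122152833), np.float64(82.22674271607323), np.float64(-8.37313215405164), np.float64(-8.657552117280579)] [0.13812688 0.25826531 0.14008169 0.2575927 ]
```

View pics/w1.png

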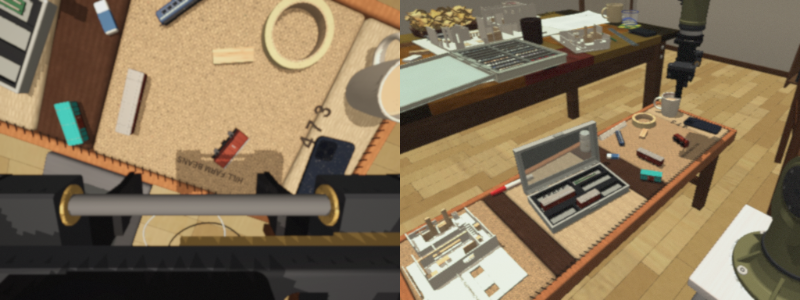

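Wrist view (left half, 400x300): the long van's grey roof is at (130,102), the short red van lies at (230,147), and the tape is at (298,33). In the right half the scene camera shows the lid about upright. The gripper body is long along tool y. Measuring both vans from this picture.

```bash
python3 - <<'E'
from h import *;import pickle
d=pickle.load(open("c1.pkl","rb"));d["top"]=pickle.load(open("c0.pkl","rb"))["top"]
def rect(c,m,z,lab):
    ct=max(cv2.findContours(m.astype(np.uint8),0,2)[0],key=cv2.contourArea)
    P=pt(c,ct[:,0],z)[:,:2]
    (x,y),(a,b),g=cv2.minAreaRect((P*1000).astype(np.float32))
    if a<b:a,b,g=b,a,g+90
    print(lab,"ctr",round(x,1),round(y,1),"size",round(a,1),round(b,1),"ang",round((g+90)%180-90,1))
for n in("wrist","top"):
    c=d[n];im=c["image"];h,s,v=cv2.split(cv2.cvtColor(im,cv2.COLOR_BGR2HSV))
    X=np.array([[.454,-.303,.02],[.471,-.132,.02],[.404,-.049,.02]]);u=px(c,X);print(n,u.round())
    r=90 if n=="wrist" else 40
    red=((h<8)|(h>172))&(s>110)&(v>30)
    g=(s<70)&(v>90)
    def win(m,q,r):
        k=np.zeros_like(m);x,y=q.astype(int);k[max(0,y-r):y+r,max(0,x-r):x+r]=m[max(0,y-r):y+r,max(0,x-r):x+r];return k
    r=45 if n=="wrist" else 30
    rect(c,win(red,u[0],r),.024,"short red")
    dark=win((v<70),u[0],r); ys,xs=np.nonzero(win(red,u[0],r)); print("red centroid",pt(c,[[xs.mean(),ys.mean()]],.02)[0].round(4))
    rect(c,win(g,u[1],r),.032,"long roof"); rect(c,win(g,u[1],r)|win(red,u[1],r),.032,"long roof+red")
d0=d["wrist"]["image"];u=px(d["wrist"],[[.454,-.303,.02]])[0].astype(int)
a=d0[u[1]-40:u[1]+40,u[0]-50:u[0]+50];u=px(d["wrist"],[[.471,-.132,.02]])[0].astype(int);b=d0[u[1]-60:u[1]+60,u[0]-60:u[0]+60]
cv2.imwrite("pics/w1c.png",np.hstack([cv2.resize(a,(400,320)),cv2.resize(b,(320,320))]))
E
```

```text
wrist [[294. 192.]
 [170. 132.]
 [ 91. 160.]]
short red ctr 456.4 -302.2 size 63.7 23.2 ang -16.6
red centroid [ 0.4564 -0.3034  0.02  ]
long roof ctr 471.4 -129.6 size 98.3 24.5 ang 3.2
long roof+red ctr 471.5 -131.2 size 98.2 27.7 ang 3.1
top [[356. 218.]
 [293. 210.]
 [261. 234.]]
short red ctr 454.2 -301.8 size 67.1 22.4 ang -17.0
red centroid [ 0.4543 -0.3038  0.02  ]
long roof ctr 471.6 -129.3 size 96.5 24.6 ang 3.3
long roof+red ctr 470.4 -129.1 size 99.0 25.0 ang 3.3
```

View pics/w1c.png

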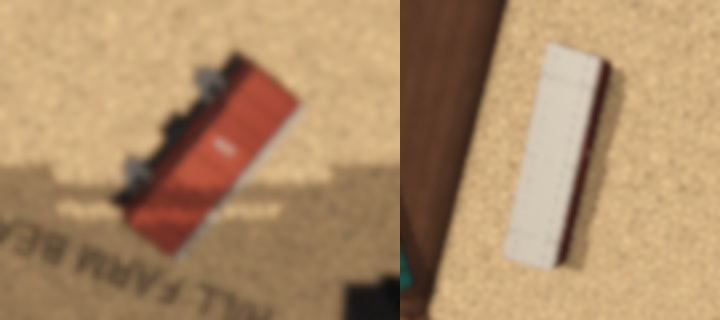

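Short van: centre about (0.455,-0.302), length axis at -17°, roof towards -107°. Long van: (0.4715,-0.1295), length axis at 3°. I'll yaw to 73° and lean 45° to the roof side, so a 90° roll ends with a 45° lean the other way.

Request:
send_rows(
  xyz=[
    [0,0,0],
    [0,0,0],
    [0,0,0],
    [0,0,0],
    [0,0,0],
    [0,0,0],
    [0,0,0],
    [0,0,0],
    [0,0,0],
    [0,0,0],
    [0,0,0],
    [0,0,0],
    [0,0,0],
    [0,0,0],
    [0,0,0],
  ],
  rotation=[
    [0,0,-0.116],
    [0,0,-0.116],
    [0,0,-0.116],
    [0,0,-0.116],
    [0,0,-0.116],
    [0,0,-0.116],
    [0,0,-0.116],
    [0,0,-0.116],
    [0,0.131,0],
    [0,0.131,0],
    [0,0.131,0],
    [0,0.131,0],
    [0,0.131,0],
    [0,0.131,0],
    [0,0,0],
  ],
  jaw=[1,1,1,1,1,1,1,1,1,1,1,1,1,1,1],
)

```text
time_s: 3.0
tool_pos: [0.4578, -0.2554, 0.4028]
tool_rot: [-179.7, -45.1, 72.3]
force: [-0.8, -0.3, -1.6]
grip_width: 0.0872
grasp_force: 0.0
```

```bash
cat >> h.py <<'E'
def pose(G,yaw,lean_y=0,lean_x=0,gd=.1635):
    """TCP and R for grasp point G; tool yaw, then turns about tool y / x (deg)"""
    R=Ro.from_euler("xyz",[180,0,yaw],degrees=True)*Ro.from_euler("y",lean_y,degrees=True)*Ro.from_euler("x",lean_x,degrees=True)
    return np.array(G)-gd*R.apply([0,0,1]),R
E
python3 - <<'E'
from h import *;from cell import env
p,R,o=state(env);print(p,o["tool_rot"],o["qpos"].round(1))
for z in(.08,.022): plan(env,*pose([.455,-.302,z],73.2,45))
E
```

```text
[ 0.45779974 -0.25536805  0.40282776] [-179.72346768  -45.11423897   72.26837711] [ 58.6  11.5 -21.4  99.  -37.7  88.8  26.7]
shift [-0.2603  0.0136  0.0322] rot [ 0.007 -0.002 -0.011] t 3.0
shift [-0.3014  0.0138  0.0731] rot [ 0.007 -0.002 -0.011] t 3.0
```

Request:
send_rows(
  xyz=[
    [-0.026,0.0014,0.0032],
    [-0.026,0.0014,0.0032],
    [-0.026,0.0014,0.0032],
    [-0.026,0.0014,0.0032],
    [-0.026,0.0014,0.0032],
    [-0.026,0.0014,0.0032],
    [-0.026,0.0014,0.0032],
    [-0.026,0.0014,0.0032],
    [-0.026,0.0014,0.0032],
    [-0.026,0.0014,0.0032],
    [0,0,0],
  ],
  rotation=[
    [0.0007,0,-0.001],
    [0.0007,0,-0.001],
    [0.0007,0,-0.001],
    [0.0007,0,-0.001],
    [0.0007,0,-0.001],
    [0.0007,0,-0.001],
    [0.0007,0,-0.001],
    [0.0007,0,-0.001],
    [0.0007,0,-0.001],
    [0.0007,0,-0.001],
    [0,0,0],
  ],
  jaw=[1,1,1,1,1,1,1,1,1,1,1],
)

```text
time_s: 4.1
tool_pos: [0.4238, -0.4129, 0.195]
tool_rot: [-179.8, -44.8, 73.1]
force: [-0.8, -0.3, 0.0]
grip_width: 0.0868
grasp_force: 0.0
```

```bash
python3 - <<'E'
from h import *;from cell import env
p,R,o=state(env);print(p,o["tool_rot"],o["qpos"].round(1),"G",p+R.apply([0,0,.1635]))
plan(env,*pose([.455,-.302,.022],73.2,45))
w=env.read_camera("wrist");im=w["image"];h,s,v=cv2.split(cv2.cvtColor(im,cv2.COLOR_BGR2HSV))
m=(((h<8)|(h>172))&(s>110)&(v>30)).astype(np.uint8)
ct=max(cv2.findContours(m,0,2)[0],key=cv2.contourArea);P=pt(w,ct[:,0],.024)[:,:2]
print(np.round(cv2.minAreaRect((P*1000).astype(np.float32)),1) if 0 else cv2.minAreaRect((P*1000).astype(np.float32)))
y=R.apply([0,1,0])[:2];t=(P-[.455,-.302])@y;print("length extent along tool y",t.min(),t.max())
E
```

```text
[ 0.42381764 -0.41285114  0.19504008] [-179.76506601  -44.84263412   73.13850737] [ 63.5  34.2 -14.9  93.9 -28.5  81.   44.2] G [ 0.45661784 -0.30232026  0.07911199]
shift [-0.0408 -0.002   0.0404] rot [-0.003  0.003 -0.001] t 4.1
((453.9901123046875, -308.13446044921875), (12.135189056396484, 63.91134262084961), 73.30748748779297)
length extent along tool y -0.031160372415480177 0.03275077115600795
```

Request:
send_rows(
  xyz=[
    [-0.0102,-0.0003,0.0101],
    [-0.0102,-0.0003,0.0101],
    [-0.0102,-0.0003,0.0101],
    [-0.0102,-0.0003,0.0101],
    [0,0,0],
    [0,0,0],
    [0,0,0],
    [0,0,0],
    [0,0,0],
    [0,0,0],
    [0,0,0],
    [0.0141,0,-0.0141],
    [0.0141,0,-0.0141],
    [0.0141,0,-0.0141],
    [0.0141,0,-0.0141],
    [0,0,0],
  ],
  rotation=[
    [0,0,0],
    [0,0,0],
    [0,0,0],
    [0,0,0],
    [0,0,0],
    [0,0,0],
    [0,0,0],
    [0,0,0],
    [0,0,0],
    [0,0,0],
    [0,0,0],
    [0,0,0],
    [0,0,0],
    [0,0,0],
    [0,0,0],
    [0,0,0],
  ],
  jaw=[1,1,1,1,1,0.6,0.6,0.6,0.6,0.6,0.6,0.6,0.6,0.6,0.6,0.6],
  newtons=20,
)

```text
time_s: 5.75
tool_pos: [0.4261, -0.4112, 0.2251]
tool_rot: [179.4, -44.8, 74.0]
force: [0.0, 0.2, -0.1]
grip_width: 0.0655
grasp_force: 20.0
```

Request:
send_rows(
  xyz=[
    [0.0214,0,0.0014],
    [0.0214,0,0.0014],
    [0.0214,0,0.0014],
    [0.0214,0,0.0014],
    [0.0214,0,0.0014],
    [0.0214,0,0.0014],
    [0.0214,0,0.0014],
    [0.0214,0,0.0014],
    [0.0214,0,0.0014],
    [0.0214,0,0.0014],
    [0.0214,0,0.0014],
    [0.0214,0,0.0014],
    [0,0,0],
  ],
  rotation=[
    [0,-0.131,0],
    [0,-0.131,0],
    [0,-0.131,0],
    [0,-0.131,0],
    [0,-0.131,0],
    [0,-0.131,0],
    [0,-0.131,0],
    [0,-0.131,0],
    [0,-0.131,0],
    [0,-0.131,0],
    [0,-0.131,0],
    [0,-0.131,0],
    [0,0,0],
  ],
  jaw=[0.6,0.6,0.6,0.6,0.6,0.6,0.6,0.6,0.6,0.6,0.6,0.6,0.6],
)

```text
time_s: 7.05
tool_pos: [0.4912, -0.1838, 0.2176]
tool_rot: [-179.7, 45.0, 74.2]
force: [-0.6, 0.4, -1.3]
grip_width: 0.0654
grasp_force: 20.0
```

```bash
python3 - <<'E'
from h import *;from cell import env
p,R,o=state(env);G=p+R.apply([0,0,.1635]);print(p,o["tool_rot"],o["qpos"].round(1),"G",G,o["time_s"])
c=env.read_camera("scene");w=env.read_camera("wrist")
u=px(c,[G])[0].astype(int);a=c["image"][u[1]-50:u[1]+50,u[0]-65:u[0]+65]
cv2.imwrite("pics/roll.png",np.hstack([cv2.resize(a,(390,300),interpolation=2),cv2.resize(w["image"],(400,300))]))
plan(env,*pose([G[0],G[1],.024],73.2,-45))
E
```

```text
[ 0.4911513  -0.18383334  0.21762962] [-179.69888321   44.97020312   74.15082612] [ 15.7  19.3 -13.9 113.   51.1  72.1 -41.3] G [ 0.45876725 -0.29475613  0.10195915] 7.05
shift [0.0599 0.0002 0.0542] rot [ 0.004 -0.002  0.004] t 7.15
```

View pics/roll.png

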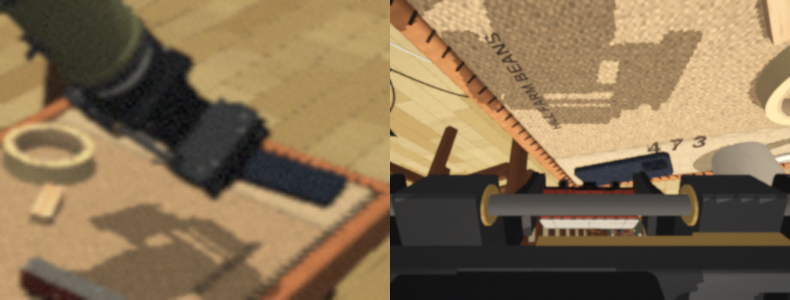

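The van is held upright. Lowering until it meets the bench.

Request:
send_rows(
  xyz=[
    [0.011,0,0.01],
    [0.011,0,0.01],
    [0.011,0,0.01],
    [0.011,0,0.01],
    [0.005,0,0.005],
    [0.0025,0,0.0025],
    [0,0,0],
    [0,0,0],
  ],
  rotation=[
    [0,0,0],
    [0,0,0],
    [0,0,0],
    [0,0,0],
    [0,0,0],
    [0,0,0],
    [0,0,0],
    [0,0,0],
  ],
  jaw=[0.6,0.6,0.6,0.6,0.6,0.6,0.6,0.6],
)

```text
time_s: 7.95
tool_pos: [0.4921, -0.1856, 0.1509]
tool_rot: [179.8, 45.0, 73.4]
force: [-0.6, 0.1, -0.4]
grip_width: 0.0661
grasp_force: 20.0
```

```bash
python3 - <<'E'
from h import *;from cell import env
p,R,o=state(env);print("G",p+R.apply([0,0,.1635]),o["force"],o["tool_rot"])
E
```

```text
G [ 0.45956946 -0.29658482  0.03536813] [-0.63496269  0.06761293 -0.40714899] [179.776016    45.04389306  73.35496963]
```

Request:
send_rows(
  xyz=[
    [0.0015,0,0.0015],
    [0.0015,0,0.0015],
    [0.0015,0,0.0015],
    [0.0015,0,0.0015],
    [0,0,0],
  ],
  rotation=[
    [0,0,0],
    [0,0,0],
    [0,0,0],
    [0,0,0],
    [0,0,0],
  ],
  jaw=[0.6,0.6,0.6,0.6,0.6],
)

```text
time_s: 8.45
tool_pos: [0.4916, -0.1855, 0.1418]
tool_rot: [179.9, 45.0, 73.4]
force: [-0.2, 1.1, -0.1]
grip_width: 0.0656
grasp_force: 20.0
```

```bash
python3 - <<'E'
from h import *;from cell import env
p,R,o=state(env);print("G",p+R.apply([0,0,.1635]),o["force"],o["tool_rot"])
E
```

```text
G [ 0.45896534 -0.29652032  0.02622427] [-0.22683195  1.0775391  -0.11016707] [179.87181837  45.04138491  73.41082035]
```

Request:
send_rows(
  xyz=[
    [0.001,0,0.001],
    [0.001,0,0.001],
    [0,0,0],
  ],
  rotation=[
    [0,0,0],
    [0,0,0],
    [0,0,0],
  ],
  jaw=[0.6,0.6,0.6],
)

```text
time_s: 8.75
tool_pos: [0.4917, -0.1855, 0.139]
tool_rot: [179.9, 45.0, 73.4]
force: [1.7, 0.1, -0.5]
grip_width: 0.0657
grasp_force: 20.0
```

```bash
python3 - <<'E'
from h import *;from cell import env
p,R,o=state(env);print("G",p+R.apply([0,0,.1635]),o["force"],o["tool_rot"])
E
```

```text
G [ 0.45906899 -0.29653288  0.02350447] [ 1.65972447  0.13786946 -0.50570299] [179.85596251  45.04031405  73.39948878]
```

Request:
send_rows(
  xyz=[
    [0.001,0,0.001],
    [0,0,0],
    [0,0,0],
    [0,0,0],
    [0,0,0],
    [0,0,0],
    [0,0,0],
    [0,0,-0.02],
    [0,0,-0.02],
    [0,0,-0.02],
    [0,0,-0.02],
    [0,0,-0.02],
    [0,0,-0.03],
    [0,0,-0.03],
    [0,0,0],
  ],
  rotation=[
    [0,0,0],
    [0,0,0],
    [0,0,0],
    [0,0,0],
    [0,0,0],
    [0,0,0],
    [0,0,0],
    [0,0,0],
    [0,0,0],
    [0,0,0],
    [0,0,0],
    [0,0,0],
    [0,0,0],
    [0,0,0],
    [0,0,0],
  ],
  jaw=[0.6,0.6,0.85,1,1,1,1,1,1,1,1,1,1,1,1],
)

```text
time_s: 10.25
tool_pos: [0.5257, -0.0738, 0.2536]
tool_rot: [179.4, 44.9, 73.4]
force: [-0.5, 0.2, 0.4]
grip_width: 0.087
grasp_force: 0.0
```

```bash
cat >> h.py <<'E'
def roof(c,X,r,z,lab,ang0=None):
    """min-area rectangle of the light grey roof patch near X, on plane z (mm)"""
    im=c["image"];h,s,v=cv2.split(cv2.cvtColor(im,cv2.COLOR_BGR2HSV));m=((s<70)&(v>90)).astype(np.uint8)
    u=px(c,X)[0].astype(int);k=np.zeros_like(m);k[max(0,u[1]-r):u[1]+r,max(0,u[0]-r):u[0]+r]=1
    for ct in cv2.findContours(m*k,0,2)[0]:
        if cv2.contourArea(ct)<60: continue
        (x,y),(a,b),g=cv2.minAreaRect((pt(c,ct[:,0],z)[:,:2]*1000).astype(np.float32))
        if a<b:a,b,g=b,a,g+90
        print(lab,"ctr",round(x,1),round(y,1),"size",round(a,1),round(b,1),"ang",round((g+90)%180-90,1))
E
python3 - <<'E'
from h import *;from cell import env
p,R,o=state(env);print(p,o["tool_rot"],o["time_s"])
c=env.read_camera("top");roof(c,[[.457,-.3,.032]],25,.032,"short top")
w=env.read_camera("wrist");roof(w,[[.457,-.3,.032]],60,.032,"short wrist")
a=c["image"][180:250,270:380]
cv2.imwrite("pics/up.png",np.hstack([cv2.resize(a,(385,245),interpolation=2),cv2.resize(w["image"],(327,245))]))
plan(env,*pose([.457,-.299,.15],73.2,0))
E
```

```text
[ 0.52567082 -0.07375082  0.25364123] [179.39493796  44.85574281  73.35968397] 10.25
short top ctr 455.0 -310.1 size 64.2 24.5 ang -16.9
short wrist ctr 454.9 -308.9 size 66.5 24.8 ang -16.8
shift [-0.2082 -0.0009  0.1199] rot [0.005 0.786 0.004] t 10.35
```

View pics/up.png

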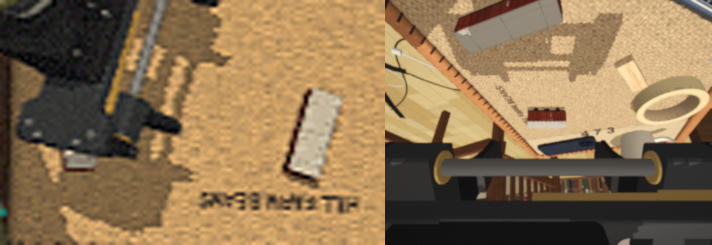

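The short van now stands upright, with its roof at (0.455,-0.3095) and length axis at -17°. Next: go upright, yaw to -17° and grip it across its width.

Request:
send_rows(
  xyz=[
    [-0.025,0,-0.025],
    [-0.01,0,-0.01],
    [0,0,0],
    [0,0,0],
    [0,0,0],
    [0,0,0],
    [0,0,0],
    [0,0,0],
    [0,0,0],
    [0,0,0],
    [0,0,0],
    [0,0,0],
    [0,0,0],
    [0,0,0],
    [0,0,0],
    [0,0,0],
    [0,0,0],
    [0,0,0],
    [0,0,0],
  ],
  rotation=[
    [0,0,0],
    [0,0,0],
    [0,0.131,0],
    [0,0.131,0],
    [0,0.131,0],
    [0,0.131,0],
    [0,0.131,0],
    [0,0.131,0],
    [0,0,0.145],
    [0,0,0.145],
    [0,0,0.145],
    [0,0,0.145],
    [0,0,0.145],
    [0,0,0.145],
    [0,0,0.145],
    [0,0,0.145],
    [0,0,0.145],
    [0,0,0.145],
    [0,0,0.12],
  ],
  jaw=[1,1,1,1,1,1,1,1,1,1,1,1,1,1,1,1,0.6,0.6,0.6],
)

```text
time_s: 12.25
tool_pos: [0.523, -0.078, 0.2993]
tool_rot: [179.9, -0.0, -16.9]
force: [0.8, 0.2, 0.1]
grip_width: 0.0703
grasp_force: 0.0
```

```bash
python3 - <<'E'
from h import *;from cell import env
p,R,o=state(env);print(p,o["tool_rot"],o["qpos"].round(1))
plan(env,*pose([.455,-.3095,.10],-16.9))
E
```

```text
[ 0.52304009 -0.07801189  0.2993106 ] [ 1.79948663e+02 -4.37633152e-02 -1.69007125e+01] [  18.1    8.9  -13.6  107.4    2.4   63.9 -103.3]
shift [0.0022 0.2412 0.036 ] rot [ 0.001 -0.001 -0.   ] t 12.25
```

Request:
send_rows(
  xyz=[
    [0,0.0241,0.002],
    [0,0.0241,0.002],
    [0,0.0241,0.002],
    [0,0.0241,0.002],
    [0,0.0241,0.002],
    [0,0.0241,0.002],
    [0,0.0241,0.004],
    [0,0.0241,0.006],
    [0,0.0241,0.006],
    [0.002,0.0241,0.006],
    [0,0,0],
  ],
  rotation=[
    [0,0,0],
    [0,0,0],
    [0,0,0],
    [0,0,0],
    [0,0,0],
    [0,0,0],
    [0,0,0],
    [0,0,0],
    [0,0,0],
    [0,0,0],
    [0,0,0],
  ],
  jaw=[0.6,0.6,0.6,0.6,0.6,0.6,0.6,0.6,0.6,0.6,0.6],
)

```text
time_s: 13.35
tool_pos: [0.4543, -0.3129, 0.2645]
tool_rot: [179.9, 0.1, -16.9]
force: [-0.1, -0.4, -0.3]
grip_width: 0.0522
grasp_force: 0.0
```

```bash
python3 - <<'E'
from h import *;from cell import env
p,R,o=state(env);print(p,o["tool_rot"],o["qpos"].round(1))
w=env.read_camera("wrist");roof(w,[[.455,-.3095,.032]],70,.032,"short")
plan(env,*pose([.455,-.3095,.036],-16.9))
E
```

```text
[ 0.45434034 -0.31292152  0.26453528] [ 1.79880665e+02  5.67875737e-02 -1.69039209e+01] [ 34.4  13.1  -2.9 106.6   0.9  60.4 -75.8]
short ctr 410.8 -294.8 size 113.0 20.6 ang 73.1
short ctr 455.0 -310.2 size 65.9 23.3 ang -16.9
shift [-0.0008 -0.0012  0.0655] rot [0.    0.    0.002] t 13.4
```

Request:
send_rows(
  xyz=[
    [-0.0005,-0.0005,0.02],
    [0,0,0.02],
    [0,0,0.015],
    [0,0,0.0105],
    [0,0,0],
    [0,0,0],
    [0,0,0],
    [0,0,0],
    [0,0,0],
    [0,0,0],
    [0,0,0],
    [0,0,-0.02],
    [0,0,-0.03],
    [0,0,-0.03],
    [0,0,-0.03],
    [0,0,0],
  ],
  rotation=[
    [0,0,0],
    [0,0,0],
    [0,0,0],
    [0,0,0],
    [0,0,0],
    [0,0,0],
    [0,0,0],
    [0,0,0],
    [0,0,0],
    [0,0,0],
    [0,0,0],
    [0,0,0],
    [0,0,0],
    [0,0,0],
    [0,0,0],
    [0,0,0],
  ],
  jaw=[0.6,0.6,0.6,0.6,0.6,0.2,0.2,0.2,0.2,0.2,0.2,0.2,0.2,0.2,0.2,0.2],
  newtons=15,
)

```text
time_s: 15.0
tool_pos: [0.4583, -0.3087, 0.3155]
tool_rot: [179.9, -0.6, -16.5]
force: [0.7, 0.5, -1.4]
grip_width: 0.0238
grasp_force: 15.0
```

```bash
python3 - <<'E'
from h import *;from cell import env
p,R,o=state(env);print(p,o["tool_rot"],o["qpos"].round(1))
c=env.read_camera("top");im=c["image"]
cc=np.array([.5136,.1545]);a=np.radians(-8.4);ex=np.array([np.cos(a),np.sin(a)]);ey=np.array([-ex[1],ex[0]])
g=lambda x,y:cc+x*ex+y*ey
for n,(x,y) in dict(sl=(-46,83),sm=(-46,0),sr=(-46,-83),ll=(6,67),lr=(6,-67)).items(): print(n,g(x/1e3,y/1e3).round(4))
for n,q,z,r in(("sr",g(-.046,-.083),.008,22),("sl",g(-.046,.083),.008,22),("sm",g(-.046,0),.040,22),("lr",g(.006,-.067),.008,24),("ll",g(.006,.067),.04,24)):
    roof(c,[[*q,z]],r,z,n)
plan(env,*pose([*g(-.046,-.083),.13],81.6))
E
```

```text
[ 0.45831478 -0.30872947  0.31553017] [179.86893739  -0.58376612 -16.45484185] [ 34.2  10.1  -3.2 103.9   0.6  65.5 -75.7]
sl [0.4802 0.2433]
sm [0.4681 0.1612]
sr [0.456  0.0791]
ll [0.5293 0.2199]
lr [0.5097 0.0873]
sr ctr 471.8 83.2 size 116.2 89.6 ang -88.0
sl ctr 480.7 244.5 size 73.7 27.8 ang 81.8
sl ctr 536.3 233.0 size 87.2 23.3 ang 81.5
sl ctr 472.3 257.8 size 135.7 64.9 ang 46.5
sm ctr 467.7 158.7 size 74.6 26.3 ang 78.3
sm ctr 472.3 212.0 size 26.9 18.3 ang 3.5
sm ctr 511.6 123.3 size 29.9 26.8 ang 83.7
sm ctr 519.5 194.1 size 60.5 13.4 ang -88.0
lr ctr 490.8 83.8 size 116.2 84.6 ang -88.0
lr ctr 551.2 91.2 size 108.0 27.4 ang 81.5
ll ctr 476.5 238.6 size 71.9 26.8 ang 82.4
ll ctr 529.2 217.5 size 106.2 22.9 ang 81.5
ll ctr 562.1 207.1 size 93.9 27.0 ang 82.0
ll ctr 565.4 244.5 size 162.9 78.2 ang -50.1
shift [-0.1114 -0.3711  0.0184] rot [ 0.007 -0.004 -1.711] t 15.05
```

Request:
send_rows(
  xyz=[
    [-0.0111,-0.0371,0],
    [-0.0111,-0.0371,0],
    [-0.0111,-0.0371,0],
    [-0.0111,-0.0371,0],
    [-0.0111,-0.0371,0],
    [-0.0111,-0.0371,0],
    [-0.0111,-0.0371,0],
    [-0.0111,-0.0371,0],
    [-0.0111,-0.0371,0],
    [-0.0111,-0.0371,0],
    [0,0,0],
    [0,0,0],
    [0,0,0],
    [0,0,0],
    [0,0,0],
    [0,0,0],
    [0,0,0],
    [0,0,0],
    [0,0,0],
    [0,0,0],
  ],
  rotation=[
    [0,0,0],
    [0,0,0],
    [0,0,0],
    [0,0,0],
    [0,0,0],
    [0,0,0],
    [0,0,0],
    [0,0,0],
    [0,0,0],
    [0,0,0],
    [0,0,-0.145],
    [0,0,-0.145],
    [0,0,-0.145],
    [0,0,-0.145],
    [0,0,-0.145],
    [0,0,-0.145],
    [0,0,-0.145],
    [0,0,-0.145],
    [0,0,-0.145],
    [0,0,-0.145],
  ],
  jaw=[0.2,0.2,0.2,0.2,0.2,0.2,0.2,0.2,0.2,0.2,0.2,0.2,0.2,0.2,0.2,0.2,0.2,0.2,0.2,0.2],
)

```text
time_s: 17.05
tool_pos: [0.4549, 0.0792, 0.3091]
tool_rot: [-180.0, 0.1, 67.0]
force: [-0.3, 0.6, -0.1]
grip_width: 0.0243
grasp_force: 15.0
```

Request:
send_rows(
  xyz=[
    [0,0,0],
    [0,0,0],
    [0,0,0],
  ],
  rotation=[
    [0,0,-0.13],
    [0,0,-0.13],
    [0,0,0],
  ],
  jaw=[0.2,0.2,0.2],
)

```text
time_s: 17.35
tool_pos: [0.455, 0.0791, 0.3092]
tool_rot: [-180.0, 0.1, 81.5]
force: [1.0, -0.6, -0.3]
grip_width: 0.024
grasp_force: 15.0
```

```bash
python3 - <<'E'
from h import *;from cell import env
p,R,o=state(env);print(p,o["tool_rot"],o["qpos"].round(1),o["time_s"],o["grip_width"])
w=env.read_camera("wrist");c=env.read_camera("scene")
cv2.imwrite("pics/w2.png",np.hstack([cv2.resize(w["image"],(400,300)),cv2.resize(c["image"][150:330,130:370],(400,300))]))
import pickle;pickle.dump(dict(w=w,c=c),open("c2.pkl","wb"))
plan(env,*pose([.456,.0791,.13],81.6))
E
```

```text
[0.45496449 0.0791322  0.30924328] [-1.79972551e+02  5.10223338e-02  8.15425013e+01] [ 11.8   0.7 -24.9 115.    0.4  64.5 -21.8] 17.35 0.023957234675143452
shift [0.     0.0008 0.0162] rot [ 0.     0.001 -0.004] t 17.45
```

View pics/w2.png

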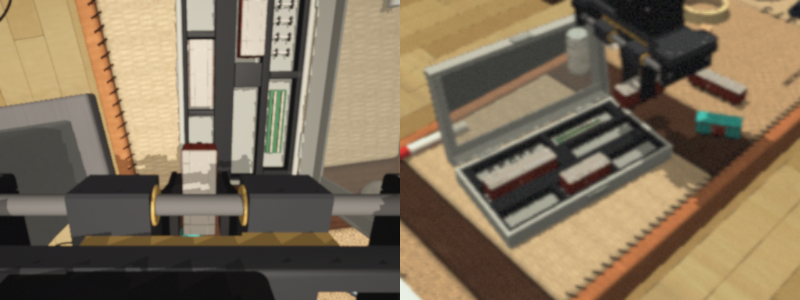

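The wrist view shows the van in hand at (200,180) lined up above the front row. The right slot's floor is just ahead of it at (200,130), and the stored short van is at (201,72). Checking the alignment with numbers.

```bash
python3 - <<'E'
from h import *;import pickle
w=pickle.load(open("c2.pkl","rb"))["w"];im=w["image"]
h,s,v=cv2.split(cv2.cvtColor(im,cv2.COLOR_BGR2HSV))
cc=np.array([.5136,.1545]);a=np.radians(-8.4);B=np.array([[np.cos(a),np.sin(a)],[-np.sin(a),np.cos(a)]])
case=lambda P:((P[:,:2]-cc)@B.T*1000).round(1)
G=.0791
# scan lines (rows native): transitions of brightness in the column range 225..300
for r,z,l in((95,.04,"stored roof"),(80,.04,"stored roof"),(165,.008,"right floor"),(22,.008,"left floor"),(150,.008,"long right floor"),(170,.008,"long right floor")):
    row=v[r,220:345].astype(int);e=np.diff(row);i=np.nonzero(abs(e)>25)[0]
    P=case(pt(w,np.c_[i+220.5,np.full(len(i),r)],z));print(l,[(int(k+220),int(e[k]),x) for k,x in zip(i,P[:,0])])
for r in(195,205,215): 
    e=np.diff(v[r,200:320].astype(int));i=np.nonzero(abs(e)>20)[0];print("hand",r,[(int(k+200),int(e[k])) for k in i])
col=v[:,256].astype(int);e=np.diff(col);i=[k for k in np.nonzero(abs(e)>20)[0] if k<215];print("col",[(int(k),int(e[k]),case(pt(w,[[256,k+.5]],.04))[0].tolist(),case(pt(w,[[256,k+.5]],.024))[0].tolist(),case(pt(w,[[256,k+.5]],.008))[0].tolist()) for k in i])
E
```

```text
stored roof [(232, -27, np.float64(-65.6)), (233, -49, np.float64(-64.8)), (234, -51, np.float64(-64.0)), (239, 30, np.float64(-59.9)), (240, 35, np.float64(-59.1)), (241, 29, np.float64(-58.3)), (242, 32, np.float64(-57.5)), (271, -26, np.float64(-34.0)), (272, -38, np.float64(-33.2)), (273, -45, np.float64(-32.4)), (274, -32, np.float64(-31.6))]
stored roof [(232, -39, np.float64(-65.3)), (233, -56, np.float64(-64.5)), (234, -37, np.float64(-63.7)), (239, 33, np.float64(-59.8)), (240, 29, np.float64(-59.0)), (241, 31, np.float64(-58.2)), (242, 34, np.float64(-57.4)), (271, -31, np.float64(-34.2)), (272, -40, np.float64(-33.4)), (273, -46, np.float64(-32.6)), (274, -29, np.float64(-31.8))]
right floor [(234, -39, np.float64(-67.3)), (235, -59, np.float64(-66.3)), (236, -40, np.float64(-65.3)), (240, 56, np.float64(-61.4)), (241, 52, np.float64(-60.5)), (271, -27, np.float64(-31.3)), (272, -47, np.float64(-30.4)), (273, -43, np.float64(-29.4)), (296, 52, np.float64(-7.1)), (297, 45, np.float64(-6.1)), (325, -39, np.float64(21.1)), (326, -46, np.float64(22.1)), (327, -42, np.float64(2
[... 2259 characters left out ...]
[-46.5, -34.5], [-46.5, -35.9], [-46.4, -37.4]), (147, 28, [-46.5, -41.2], [-46.5, -43.1], [-46.4, -45.0]), (148, 28, [-46.5, -42.0], [-46.5, -44.0], [-46.4, -45.9]), (149, 25, [-46.5, -42.9], [-46.5, -44.9], [-46.4, -46.9]), (150, 26, [-46.5, -43.7], [-46.5, -45.8], [-46.4, -47.8]), (180, -39, [-46.5, -69.9], [-46.4, -73.6], [-46.4, -77.3]), (181, -54, [-46.5, -70.8], [-46.4, -74.6], [-46.4, -78.3]), (182, -22, [-46.5, -71.7], [-46.4, -75.5], [-46.4, -79.4]), (190, 28, [-46.5, -78.9], [-46.4, -83.2], [-46.4, -87.5]), (191, 37, [-46.5, -79.8], [-46.4, -84.2], [-46.4, -88.6]), (192, 31, [-46.5, -80.7], [-46.4, -85.2], [-46.4, -89.6]), (193, 21, [-46.5, -81.7], [-46.4, -86.1], [-46.4, -90.6])]
```

```bash
python3 - <<'E'
from h import *;import pickle
w=pickle.load(open("c2.pkl","rb"))["w"];top=pickle.load(open("c0.pkl","rb"))["top"]
cc=np.array([.5136,.1545]);a=np.radians(-8.4);ex=np.array([np.cos(a),np.sin(a)])
B=np.array([ex,[-ex[1],ex[0]]])
for z in(.137,.141,.145): print(z,((pt(w,[[256,191.5]],z)[0,:2]-cc)@B.T*1e3).round(1))
for th in np.arange(1.4,2.01,.1):
    X=np.r_[cc+ex*(.072-.144*np.cos(th)),.025+.144*np.sin(th)];print(round(th,1),((px(top,[X])[0]-[125,120])*4.7).round())
E
```

```text
0.137 [-46.9 -53.3]
0.141 [-46.9 -52.2]
0.145 [-47.  -51.2]
1.4 [275. 193.]
1.5 [280. 166.]
1.6 [285. 139.]
1.7 [291. 113.]
1.8 [297.  88.]
1.9 [303.  65.]
2.0 [310.  43.]
```

Request:
send_rows(
  xyz=[
    [0,0.001,0.02],
    [0,0,0.02],
    [0,0,0.02],
    [0,0,0.01],
    [0,0,0],
  ],
  rotation=[
    [0,0,0],
    [0,0,0],
    [0,0,0],
    [0,0,0],
    [0,0,0],
  ],
  jaw=[0.2,0.2,0.2,0.2,0.2],
)

```text
time_s: 17.95
tool_pos: [0.4559, 0.0789, 0.2391]
tool_rot: [-179.9, 0.1, 81.5]
force: [-0.0, 0.1, 0.2]
grip_width: 0.0239
grasp_force: 15.0
```

Request:
send_rows(
  xyz=[
    [0.001,0,0.01],
    [0,0,0.008],
    [0,0,0.004],
    [0,0,0.003],
    [0,0,0.003],
    [0,0,0],
  ],
  rotation=[
    [0,0,0],
    [0,0,0],
    [0,0,0],
    [0,0,0],
    [0,0,0],
    [0,0,0],
  ],
  jaw=[0.2,0.2,0.2,0.2,0.2,0.2],
)

```text
time_s: 18.55
tool_pos: [0.4568, 0.08, 0.2124]
tool_rot: [179.9, 0.0, 81.5]
force: [-0.5, 0.4, 0.4]
grip_width: 0.0236
grasp_force: 15.0
```

Request:
send_rows(
  xyz=[
    [0,0,0.002],
    [0,0,0.0015],
    [0,0,0.001],
    [0,0,0],
  ],
  rotation=[
    [0,0,0],
    [0,0,0],
    [0,0,0],
    [0,0,0],
  ],
  jaw=[0.2,0.2,0.2,0.2],
)

```text
time_s: 18.95
tool_pos: [0.4572, 0.0801, 0.2093]
tool_rot: [179.9, 0.1, 81.5]
force: [-3.4, -0.8, 9.7]
grip_width: 0.0239
grasp_force: 15.0
```

Contact at the expected depth. Release, rise and check.

Request:
send_rows(
  xyz=[
    [0,0,-0.001],
    [0,0,0],
    [0,0,0],
    [0,0,0],
    [0,0,-0.02],
    [0,0,-0.03],
    [0,0,-0.04],
    [0,0,-0.04],
    [0,0,0],
  ],
  rotation=[
    [0,0,0],
    [0,0,0],
    [0,0,0],
    [0,0,0],
    [0,0,0],
    [0,0,0],
    [0,0,0],
    [0,0,0],
    [0,0,0],
  ],
  jaw=[0.2,0.4,0.4,0.4,0.4,0.4,0.4,0.4,0.4],
)

```text
time_s: 19.85
tool_pos: [0.4586, 0.0808, 0.3446]
tool_rot: [179.3, -0.1, 81.5]
force: [0.6, -0.1, 1.2]
grip_width: 0.0349
grasp_force: 0.0
```

```bash
python3 - <<'E'
from h import *;from cell import env
p,R,o=state(env);print(p,o["tool_rot"],o["qpos"].round(1),o["time_s"])
c=env.read_camera("scene");w=env.read_camera("wrist")
cv2.imwrite("pics/s3.png",np.hstack([cv2.resize(w["image"],(400,300)),cv2.resize(c["image"][180:310,150:323],(400,300),interpolation=2)]))
plan(env,*pose([.4715,-.1295,.13],3.2))
roof(w,[[.456,.079,.04]],60,.04,"short")
E
```

```text
[0.45855228 0.08081664 0.34460966] [ 1.79295131e+02 -1.07388035e-01  8.15185785e+01] [ 12.2  -1.2 -25.  112.3  -0.4  68.  -21.2] 19.85
shift [-0.2052  0.0452  0.0466] rot [ 0.004 -0.003  1.367] t 19.95
short ctr 503.4 88.2 size 85.9 24.3 ang 84.4
short ctr 464.2 131.8 size 27.5 10.2 ang -8.5
short ctr 460.9 87.4 size 100.5 57.2 ang 83.2
```

View pics/s3.png

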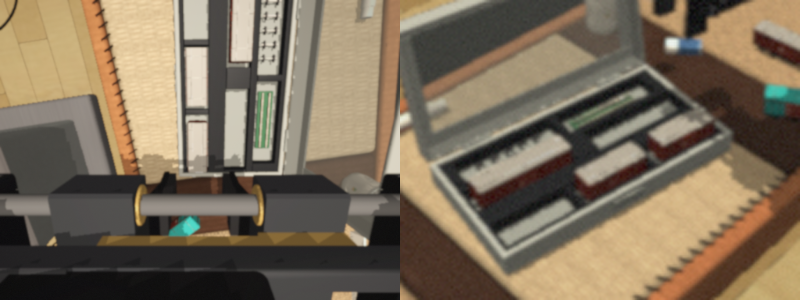

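The short van is seated in the right front slot, level with the stored one. Now the long van.

Request:
send_rows(
  xyz=[
    [-0.034,0.0075,0],
    [-0.034,0.0075,0],
    [-0.034,0.0075,0],
    [-0.034,0.0075,0],
    [-0.034,0.0075,0],
    [-0.034,0.0075,0],
    [0,0,0],
    [0,0,0],
    [0,0,0],
    [0,0,0],
    [0,0,0],
    [0,0,0],
    [0,0,0],
    [0,0,0],
    [0,0,0.03],
    [0,0,0.03],
    [0,0,0],
  ],
  rotation=[
    [0,0,0],
    [0,0,0],
    [0,0,0],
    [0,0,0],
    [0,0,0],
    [0,0,0],
    [0,0,0.137],
    [0,0,0.137],
    [0,0,0.137],
    [0,0,0.137],
    [0,0,0.137],
    [0,0,0.137],
    [0,0,0.137],
    [0,0,0.137],
    [0,0,0.137],
    [0,0,0.134],
    [0,0,0],
  ],
  jaw=[0.6,0.6,0.6,0.6,0.6,0.6,0.6,0.6,0.6,0.6,0.6,0.6,0.6,0.6,0.6,0.6,0.6],
)

```text
time_s: 21.65
tool_pos: [0.4685, -0.1277, 0.2738]
tool_rot: [-179.8, 0.5, 3.2]
force: [-1.0, 0.3, -1.3]
grip_width: 0.0525
grasp_force: 0.0
```

```bash
python3 - <<'E'
from h import *;from cell import env
p,R,o=state(env);print(p,o["tool_rot"],o["qpos"].round(1),o["time_s"])
c=env.read_camera("top");w=env.read_camera("wrist");roof(w,[[.4715,-.1295,.032]],90,.032,"long")
plan(env,*pose([.4715,-.1295,.036],3.2))
roof(c,[[.456,.0791,.04]],18,.04,"short top");roof(c,[[.468,.1612,.04]],18,.04,"mid top")
E
```

```text
[ 0.46846612 -0.12770914  0.2738426 ] [-179.84174258    0.50929676    3.19447651] [ 22.7   5.5 -11.1 114.4   1.2  60.8 -75.7] 21.65
long ctr 415.0 -131.9 size 154.2 23.7 ang -86.5
long ctr 475.1 -129.2 size 91.3 23.5 ang 2.9
shift [0.0008 0.0014 0.0787] rot [-0.     0.001  0.003] t 21.75
short top ctr 457.0 79.0 size 72.7 27.0 ang 89.0
short top ctr 495.2 84.8 size 92.3 21.4 ang -88.0
mid top ctr 467.7 158.7 size 74.6 26.3 ang 78.3
```

Request:
send_rows(
  xyz=[
    [0.001,0.0012,0.025],
    [0,0,0.025],
    [0,0,0.015],
    [0,0,0.0095],
    [0,0,0],
    [0,0,0],
    [0,0,0],
    [0,0,0],
    [0,0,0],
    [0,0,0],
    [0,0,-0.02],
    [0,0,-0.03],
    [0,0,-0.03],
    [0,0,-0.03],
    [0,0,0],
  ],
  rotation=[
    [0,0,0],
    [0,0,0],
    [0,0,0],
    [0,0,0],
    [0,0,0],
    [0,0,0],
    [0,0,0],
    [0,0,0],
    [0,0,0],
    [0,0,0],
    [0,0,0],
    [0,0,0],
    [0,0,0],
    [0,0,0],
    [0,0,0],
  ],
  jaw=[0.6,0.6,0.6,0.6,0.6,0.2,0.2,0.2,0.2,0.2,0.2,0.2,0.2,0.2,0.2],
  newtons=20,
)

```text
time_s: 23.25
tool_pos: [0.4737, -0.1297, 0.3191]
tool_rot: [179.8, -0.6, 3.2]
force: [1.0, 0.1, -0.5]
grip_width: 0.0236
grasp_force: 19.9
```

```bash
python3 - <<'E'
from h import *;from cell import env
p,R,o=state(env);print(p,o["tool_rot"],o["qpos"].round(1),o["time_s"],o["grip_width"])
c=env.read_camera("scene");G=p+R.apply([0,0,.1635])
h,s,v=cv2.split(cv2.cvtColor(c["image"],cv2.COLOR_BGR2HSV));u=px(c,[G])[0].astype(int);print(u)
ys,xs=np.nonzero((((h<8)|(h>172))&(s>110))[u[1]-30:u[1]+40,u[0]-40:u[0]+40]);print("red px near hand",len(xs))
plan(env,*pose([.5097,.0873,.17],81.6))
E
```

```text
[ 0.47372441 -0.12971696  0.3190921 ] [179.79331442  -0.5531206    3.19969144] [ 23.    3.  -11.1 111.4   0.7  65.1 -75.2] 23.25 0.023580024473209116
[323 155]
red px near hand 172
shift [ 0.049  -0.2144 -0.0169] rot [ 0.006 -0.003 -1.368] t 23.3
```

Request:
send_rows(
  xyz=[
    [0.0082,-0.0357,-0.004],
    [0.0082,-0.0357,-0.004],
    [0.0082,-0.0357,-0.004],
    [0.0082,-0.0357,-0.004],
    [0.0082,-0.0357,-0.004],
    [0.0082,-0.0357,-0.004],
    [0,0,0],
    [0,0,0],
    [0,0,0],
    [0,0,0],
    [0,0,0],
    [0,0,0],
    [0,0,0],
    [0,0,0],
    [0,0,0],
    [0,0,0],
    [0,0,0],
  ],
  rotation=[
    [0,0,0],
    [0,0,0],
    [0,0,0],
    [0,0,0],
    [0,0,0],
    [0,0,0],
    [0,0,-0.137],
    [0,0,-0.137],
    [0,0,-0.137],
    [0,0,-0.137],
    [0,0,-0.137],
    [0,0,-0.137],
    [0,0,-0.137],
    [0,0,-0.137],
    [0,0,-0.137],
    [0,0,-0.137],
    [0,0,0],
  ],
  jaw=[0.2,0.2,0.2,0.2,0.2,0.2,0.2,0.2,0.2,0.2,0.2,0.2,0.2,0.2,0.2,0.2,0.2],
)

```text
time_s: 25.0
tool_pos: [0.5087, 0.087, 0.3369]
tool_rot: [-179.9, 0.1, 81.7]
force: [-0.3, -0.0, -1.1]
grip_width: 0.0238
grasp_force: 19.9
```

```bash
python3 - <<'E'
from h import *;from cell import env
p,R,o=state(env);print(p,o["tool_rot"],o["qpos"].round(1),o["time_s"],o["grip_width"])
w=env.read_camera("wrist");im=w["image"];h,s,v=cv2.split(cv2.cvtColor(im,cv2.COLOR_BGR2HSV))
cc=np.array([.5136,.1545]);a=np.radians(-8.4);B=np.array([[np.cos(a),np.sin(a)],[-np.sin(a),np.cos(a)]])
G=p+R.apply([0,0,.1635]);print("G",G,(B@(G[:2]-cc)*1e3).round(1))
case=lambda uv,z:(B@(pt(w,[uv],z)[0,:2]-cc)*1e3).round(1)
zr=G[2]-.008
col=v[:,256].astype(int);e=np.diff(col)
print("col",[(int(k),int(e[k]),case([256,k+.5],zr)[1],case([256,k+.5],.024)[1]) for k in np.nonzero(abs(e)>20)[0] if k<225])
for r in range(100,200,20):
    e=np.diff(v[r,180:340].astype(int));print(r,[(int(k+180),int(e[k]),case([k+180.5,r],.024)[0]) for k in np.nonzero(abs(e)>28)[0]])
E
```

```text
[0.50874302 0.08701164 0.3369397 ] [-1.79943451e+02  5.66933519e-02  8.17195667e+01] [ 12.9   6.3 -27.  106.2   3.1  68.3 -23.4] 25.0 0.023769991175864404
G [0.50856003 0.08687479 0.17343986] [  4.9 -67.6]
col [(92, -36, np.float64(12.8), np.float64(21.2)), (93, -53, np.float64(12.4), np.float64(20.3)), (99, -23, np.float64(9.6), np.float64(14.9)), (127, 29, np.float64(-4.0), np.float64(-11.2)), (131, 23, np.float64(-5.9), np.float64(-15.1)), (151, -27, np.float64(-16.1), np.float64(-34.7)), (152, -42, np.float64(-16.6), np.float64(-35.7)), (153, -33, np.float64(-17.1), np.float64(-36.7)), (157, 37, np.float64(-19.2), np.float64(-40.7)), (158, 49, np.float64(-19.7), np.float64(-41.7)), (159, 29, np.float64(-20.2), np.float64(-42.8)), (220, -21, np.float64(-54.1), np.float64(-108.2)), (221, -21, np.float64(-54.7), np.float64(-109.3))]
100 [(181, -50, np.float64(-65.9)), (182, -50, np.float64(-64.9)), (185, 55, np.float64(-62.1)), (186, 52, np.float64(-61.1)), (212, -36, np.float64(-36.3)), (213, -46, np.float64(-35.3)), (214, -29, np.float64(-34.4)), (215, 35, np.float64(-33.4)), (216
[... 2127 characters left out ...]
.4))]
180 [(186, -43, np.float64(-65.7)), (187, -58, np.float64(-64.7)), (188, -32, np.float64(-63.7)), (190, 31, np.float64(-61.6)), (191, 54, np.float64(-60.6)), (192, 38, np.float64(-59.6)), (216, -40, np.float64(-34.9)), (217, -36, np.float64(-33.9)), (221, -29, np.float64(-29.8)), (231, 44, np.float64(-19.6)), (232, 46, np.float64(-18.5)), (233, 35, np.float64(-17.5)), (276, -35, np.float64(26.6)), (277, -45, np.float64(27.6)), (279, 43, np.float64(29.7)), (280, 43, np.float64(30.7)), (288, 39, np.float64(38.9)), (305, -29, np.float64(56.3)), (306, -34, np.float64(57.4)), (307, -41, np.float64(58.4)), (314, 47, np.float64(65.6)), (315, 53, np.float64(66.6)), (316, 31, np.float64(67.6))]
```

```bash
python3 - <<'E'
from h import *;from cell import env
cc=np.array([.5136,.1545]);a=np.radians(-8.4);ex=np.array([np.cos(a),np.sin(a)]);ey=np.array([-ex[1],ex[0]])
g=cc-.0047*ex-.0659*ey
for z in(.13,.06,.053): plan(env,*pose([*g,z],81.6,0,-20))
E
```

```text
shift [ 0.0015 -0.0658  0.0536] rot [-0.35   0.001 -0.001] t 25.05
shift [ 0.0015 -0.0657  0.1236] rot [-0.35   0.001 -0.001] t 25.05
shift [ 0.0016 -0.0657  0.1306] rot [-0.35   0.001 -0.001] t 25.05
```

Request:
send_rows(
  xyz=[
    [0.0004,-0.0165,0.0134],
    [0.0004,-0.0165,0.0134],
    [0.0004,-0.0165,0.0134],
    [0.0003,-0.0165,0.0134],
    [0,0,0],
    [0,0,0],
    [0,0,0],
    [0,0,0],
  ],
  rotation=[
    [0,0,0],
    [0,0,0],
    [0,0,0],
    [0,0,0],
    [-0.1167,0,0],
    [-0.1167,0,0],
    [-0.1167,0,0],
    [0,0,0],
  ],
  jaw=[0.2,0.2,0.2,0.2,0.2,0.2,0.2,0.2],
)

```text
time_s: 25.85
tool_pos: [0.4429, 0.0983, 0.2842]
tool_rot: [159.8, 0.1, 81.6]
force: [0.3, 0.3, -0.8]
grip_width: 0.0238
grasp_force: 20.0
```

```bash
cat > st.py <<'E'
from h import *;from cell import env
cc=np.array([.5136,.1545]);a=np.radians(-8.4);ex=np.array([np.cos(a),np.sin(a)]);ey=np.array([-ex[1],ex[0]])
def rep():
    p,R,o=state(env);G=p+R.apply([0,0,.1635]);d=G[:2]-cc
    print("G case",round(d@ex*1e3,1),round(d@ey*1e3,1),"z",round(G[2]*1e3,1),"F",np.round(o["force"],1),"rot",np.round(o["tool_rot"],1),"w",round(o["grip_width"]*1e3,1),"q",np.round(o["qpos"]),"t",o["time_s"])
E
python3 - <<'E'
from st import *
rep()
g=cc-.0047*ex-.0659*ey
for z in(.07,.053): plan(env,*pose([*g,z],81.6,0,-20))
E
```

```text
G case -5.4 -66.1 z 130.7 F [ 0.3  0.3 -0.8] rot [1.598e+02 1.000e-01 8.160e+01] w 23.8 q [ 12.  -6. -30. 125.   9.  42. -32.] t 25.85
shift [ 0.0001 -0.0198  0.0572] rot [0.003 0.001 0.001] t 25.85
shift [ 0.0001 -0.0257  0.0732] rot [0.003 0.001 0.001] t 25.85
```

Request:
send_rows(
  xyz=[
    [0,-0.005,0.0143],
    [0,-0.005,0.0143],
    [0,-0.005,0.0143],
    [0,-0.005,0.0143],
    [0,-0.001,0.004],
    [0,-0.001,0.004],
    [0,-0.001,0.003],
    [0,0,0],
  ],
  rotation=[
    [0,0,0],
    [0,0,0],
    [0,0,0],
    [0,0,0],
    [0,0,0],
    [0,0,0],
    [0,0,0],
    [0,0,0],
  ],
  jaw=[0.2,0.2,0.2,0.2,0.2,0.2,0.2,0.2],
)

```text
time_s: 26.65
tool_pos: [0.4464, 0.0979, 0.2131]
tool_rot: [159.8, 0.0, 81.7]
force: [-0.9, -0.5, -0.6]
grip_width: 0.0235
grasp_force: 20.0
```

```bash
python3 -c "
from st import *
rep();g=cc-.0047*ex-.0659*ey
plan(env,*pose([*g,.053],81.6,0,-20))"
```

```text
G case -1.9 -65.8 z 59.6 F [-0.9 -0.5 -0.6] rot [159.8   0.   81.7] w 23.5 q [ 12.   2. -31. 129.  18.  33. -42.] t 26.65
shift [-0.0001 -0.0045  0.0052] rot [ 0.003 -0.     0.001] t 26.65
```

Request:
send_rows(
  xyz=[
    [0,-0.0015,0.001],
    [0,-0.0015,0.002],
    [0,-0.001,0.002],
    [0,-0.0005,0.001],
    [0,0,0],
  ],
  rotation=[
    [0,0,0],
    [0,0,0],
    [0,0,0],
    [0,0,0],
    [0,0,0],
  ],
  jaw=[0.2,0.2,0.2,0.2,0.2],
)

```text
time_s: 27.15
tool_pos: [0.444, 0.0982, 0.2057]
tool_rot: [159.8, 0.0, 81.7]
force: [-0.4, -0.1, -0.6]
grip_width: 0.0238
grasp_force: 20.0
```

```bash
python3 -c "
from st import *
rep()"
```

```text
G case -4.3 -65.9 z 52.2 F [-0.4 -0.1 -0.6] rot [159.8   0.   81.7] w 23.8 q [ 12.   2. -31. 129.  20.  33. -43.] t 27.15
```

Request:
send_rows(
  xyz=[
    [0,-0.0005,0.0015],
    [0,0,0],
    [0,0,0],
    [0,0,0],
    [0,0,0],
    [0,0,-0.01],
    [0,0,-0.02],
    [0,0,-0.03],
    [0,0,-0.03],
    [0,0,-0.03],
    [0,0,0],
  ],
  rotation=[
    [0,0,0],
    [0,0,0],
    [0,0,0],
    [0,0,0],
    [0,0,0],
    [0,0,0],
    [0,0,0],
    [0,0,0],
    [0,0,0],
    [0,0,0],
    [0,0,0],
  ],
  jaw=[0.2,0.2,0.4,0.4,0.4,0.4,0.4,0.4,0.4,0.4,0.4],
)

```text
time_s: 28.25
tool_pos: [0.4039, 0.1051, 0.3211]
tool_rot: [159.4, -0.1, 81.7]
force: [1.0, 0.2, 0.1]
grip_width: 0.0347
grasp_force: 0.0
```

```bash
python3 - <<'E'
from st import *
rep()
c=env.read_camera("scene");t=env.read_camera("top");w=env.read_camera("wrist")
def P(x,y,z): return np.array([*(cc+x*ex+y*ey),z])
# predicted scene pixels of roof front edges if seated
for n,x,y,L in(("short_r",-.046,-.083,.033),("short_m",-.046,0,.033),("long_r",.006,-.067,.049),("long_l",.006,.067,.049)):
    print(n,"front roof edge (scene px) predicted",px(c,[P(x-.012,y-L,.04),P(x-.012,y+L,.04)]).round(1).tolist())
cv2.imwrite("pics/s4.png",np.hstack([cv2.resize(w["image"],(320,240)),cv2.resize(c["image"][185:305,160:320],(480,360),interpolation=2)[:240*1] if 0 else cv2.resize(c["image"][190:290,165:315],(360,240),interpolation=2)]))
import pickle;pickle.dump(dict(c=c,t=t,w=w),open("c4.pkl","wb"))
h,s,v=cv2.split(cv2.cvtColor(c["image"],cv2.COLOR_BGR2HSV))
m=(((h<8)|(h>172))&(s>90)&(v>25)).astype(np.uint8)
for ct in cv2.findContours(m[185:300,160:325],0,2)[0]:
    if cv2.contourArea(ct)>20:
        b=np.array(cv2.boundingRect(ct))+[160,185,0,0];print("red box",b)
E
```

```text
G case -43.7 -64.5 z 168.1 F [1.  0.2 0.1] rot [ 1.594e+02 -1.000e-01  8.170e+01] w 34.7 q [ 11. -15. -29. 127.   3.  47. -29.] t 28.25
short_r front roof edge (scene px) predicted [[285.7, 231.5], [263.2, 243.4]]
short_m front roof edge (scene px) predicted [[257.1, 246.7], [232.1, 259.9]]
long_r front roof edge (scene px) predicted [[271.6, 220.2], [238.0, 236.8]]
long_l front roof edge (scene px) predicted [[224.6, 243.4], [185.0, 263.0]]
red box [225 250  32  17]
red box [180 246  45  24]
red box [256 233  31  16]
red box [316 226   9   6]
red box [232 222  40  21]
```

By the numbers the long van sits within about 2 mm of its predicted seated outline. I'll upright the tool, turn it across the row and press both vans down gently with closed fingers.

Request:
send_rows(
  xyz=[
    [0,0,0],
    [0,0,0],
    [0,0,0],
    [0,0,0],
    [0,0,0],
    [0,0,0],
    [0,0,0],
    [0,0,0],
    [0,0,0],
    [0,0,0],
    [0,0,0],
    [0,0,0],
    [0,0,0],
    [0,0,0],
    [0,0,0],
  ],
  rotation=[
    [0.12,0,0],
    [0.12,0,0],
    [0.12,0,0],
    [0,0,0.143],
    [0,0,0.143],
    [0,0,0.143],
    [0,0,0.143],
    [0,0,0.143],
    [0,0,0.143],
    [0,0,0.143],
    [0,0,0.143],
    [0,0,0.143],
    [0,0,0.143],
    [0,0,0.143],
    [0,0,0],
  ],
  jaw=[0,0,0,0,0,0,0,0,0,0,0,0,0,0,0],
)

```text
time_s: 29.9
tool_pos: [0.403, 0.1039, 0.3153]
tool_rot: [180.0, 0.6, -8.5]
force: [0.5, -0.2, -0.2]
grip_width: 0.0003
grasp_force: 0.0
```

```bash
python3 - <<'E'
from st import *
rep()
g=cc+.006*ex-.067*ey
for z in(.065,.023): plan(env,*pose([*g,z],-8.4))
c=env.read_camera("top")
h,s,v=cv2.split(cv2.cvtColor(c["image"],cv2.COLOR_BGR2HSV))
E
```

```text
G case -103.8 -66.4 z 151.9 F [ 0.5 -0.2 -0.2] rot [180.    0.6  -8.5] w 0.3 q [  16.   -6.  -32.  120.   -4.   66. -113.] t 29.9
shift [0.1089 0.0005 0.0857] rot [ 0.001  0.011 -0.001] t 29.9
shift [0.1094 0.0005 0.1277] rot [ 0.001  0.011 -0.001] t 29.9
```

Request:
send_rows(
  xyz=[
    [0.0272,0,0.005],
    [0.0272,0,0.01],
    [0.0272,0,0.02],
    [0.0272,0,0.025],
    [0,0,0.02],
    [0,0,0.004],
    [0,0,0.002],
    [0,0,0],
  ],
  rotation=[
    [0,0.011,0],
    [0,0,0],
    [0,0,0],
    [0,0,0],
    [0,0,0],
    [0,0,0],
    [0,0,0],
    [0,0,0],
  ],
  jaw=[0,0,0,0,0,0,0,0],
)

```text
time_s: 30.75
tool_pos: [0.5109, 0.0885, 0.2314]
tool_rot: [180.0, -0.2, -8.3]
force: [0.5, 0.5, 1.1]
grip_width: 0.0005
grasp_force: 0.0
```

```bash
python3 -c "
from st import *
rep()"
```

```text
G case 7.6 -65.8 z 67.9 F [0.5 0.5 1.1] rot [180.   -0.2  -8.3] w 0.5 q [  15.   14.  -31.  112.    9.   56. -118.] t 30.75
```

Request:
send_rows(
  xyz=[
    [0,0,0.004],
    [0,0,0.002],
    [0,0,0.002],
    [0,0,0],
  ],
  rotation=[
    [0,0,0],
    [0,0,0],
    [0,0,0],
    [0,0,0],
  ],
  jaw=[0,0,0,0],
)

```text
time_s: 31.15
tool_pos: [0.5109, 0.0882, 0.223]
tool_rot: [180.0, -0.2, -8.4]
force: [-0.2, 0.4, 0.5]
grip_width: 0.0007
grasp_force: 0.0
```

```bash
python3 -c "
from st import *
rep()"
```

```text
G case 7.6 -66.1 z 59.5 F [-0.2  0.4  0.5] rot [180.   -0.2  -8.4] w 0.7 q [  15.   15.  -30.  112.    9.   55. -118.] t 31.15
```

Request:
send_rows(
  xyz=[
    [0,0,0.0015],
    [0,0,0.0015],
    [0,0,0],
    [0,0,-0.02],
    [-0.027,0.0085,0],
    [-0.027,0.0085,0],
    [0,0,0.012],
    [0,0,0.004],
    [0,0,0],
  ],
  rotation=[
    [0,0,0],
    [0,0,0],
    [0,0,0],
    [0,0,0],
    [0,0,0],
    [0,0,0],
    [0,0,0],
    [0,0,0],
    [0,0,0],
  ],
  jaw=[0,0,0,0,0,0,0,0,0],
)

```text
time_s: 32.05
tool_pos: [0.4556, 0.0793, 0.2233]
tool_rot: [180.0, -0.2, -8.4]
force: [0.4, 0.3, 0.4]
grip_width: 0.0
grasp_force: 0.0
```

```bash
python3 -c "
from st import *
rep()"
```

```text
G case -45.9 -82.9 z 59.8 F [0.4 0.3 0.4] rot [180.   -0.2  -8.4] w 0.0 q [  17.    8.  -32.  119.    5.   54. -116.] t 32.05
```

Request:
send_rows(
  xyz=[
    [0,0,0.0015],
    [0,0,0.001],
    [0,0,0],
    [0,0,-0.04],
    [0,0,-0.04],
    [0,0,-0.04],
    [0,0,-0.045],
    [0,0,0],
    [0.031,-0.0138,0],
    [0.031,-0.0138,0],
    [0.031,-0.0138,0],
    [0.031,-0.0138,0],
    [0.031,-0.0138,0],
    [0.031,-0.0138,0],
    [0,0,0],
  ],
  rotation=[
    [0,0,0],
    [0,0,0],
    [0,0,0],
    [0,0,0],
    [0,0,0],
    [0,0,0],
    [0,0,0],
    [0,0,0],
    [0,0,0],
    [0,0,0],
    [0,0,0],
    [0,0,0],
    [0,0,0],
    [0,0,0],
    [0,0,0],
  ],
  jaw=[0,0,0,0,0,0,0,0,0,0,0,0,0,0,0],
)

```text
time_s: 33.55
tool_pos: [0.654, 0.1347, 0.3837]
tool_rot: [-179.9, -0.1, -8.4]
force: [0.0, -0.5, -0.8]
grip_width: 0.0005
grasp_force: 0.0
```

```bash
python3 - <<'E'
from st import *
rep()
c=env.read_camera("scene");t=env.read_camera("top")
cv2.imwrite("pics/s5.png",np.hstack([cv2.resize(c["image"][185:305,160:320],(480,360),interpolation=2),cv2.resize(t["image"][120:235,135:250],(320,320),interpolation=2)[:320] if 0 else cv2.resize(t["image"][125:225,130:219],(320,360),interpolation=2)]))
E
```

```text
G case 141.9 1.2 z 220.2 F [ 0.  -0.5 -0.8] rot [-1.799e+02 -1.000e-01 -8.400e+00] w 0.5 q [  10.   24.  -32.   81.   13.   78. -121.] t 33.55
```

View pics/s5.png

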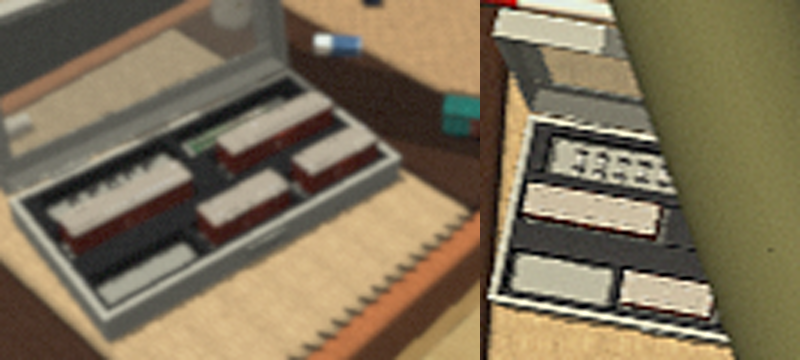

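The last picture shows all four vans level and upright in their slots: the long one at (275,130), the short one at (335,155), with the lid open behind. Now hook behind the lid and swing it shut.

Request:
send_rows(
  xyz=[
    [0,0,0.02],
    [0,0,0.02],
    [0,0,0.02],
    [-0.015,0,0],
    [-0.015,0,0],
    [-0.015,0,0],
    [-0.015,0,0],
    [-0.015,0,0],
    [-0.015,0,0],
    [-0.015,0,0.001],
    [-0.015,0,0.004],
    [-0.015,0,0.005],
    [0,0,0],
  ],
  rotation=[
    [0,0,0],
    [0,0,0],
    [0,0,0],
    [0,0,0],
    [0,0,0],
    [0,0,0],
    [0,0,0],
    [0,0,0],
    [0,0,0],
    [0,0,0],
    [0,0,0],
    [0,0,0],
    [0,0,0],
  ],
  jaw=[0,0,0,0,0,0,0,0,0,0,0,0,0],
)

```text
time_s: 34.95
tool_pos: [0.5151, 0.154, 0.3162]
tool_rot: [179.9, -0.1, -8.4]
force: [-0.1, -0.0, 0.3]
grip_width: 0.0003
grasp_force: 0.0
```

```bash
python3 -c "
from st import *
rep()"
```

```text
G case 2.0 -0.6 z 152.7 F [-0.1 -0.   0.3] rot [ 1.799e+02 -1.000e-01 -8.400e+00] w 0.3 q [  13.   11.  -35.  105.    7.   66. -124.] t 34.95
```

Request:
send_rows(
  xyz=[
    [-0.006,0,0.01],
    [-0.006,0,0.011],
    [-0.008,0,0.01],
    [-0.008,0,0.01],
    [-0.006,0,0.011],
    [-0.006,0,0.011],
    [-0.006,0,0.009],
    [-0.006,0,0.009],
    [0,0,0],
  ],
  rotation=[
    [0,0,0],
    [0,0,0],
    [0,0,0],
    [0,0,0],
    [0,0,0],
    [0,0,0],
    [0,0,0],
    [0,0,0],
    [0,0,0],
  ],
  jaw=[0,0,0,0,0,0,0,0,0],
)

```text
time_s: 35.85
tool_pos: [0.4646, 0.1615, 0.2336]
tool_rot: [179.9, 0.0, -8.4]
force: [-0.7, -0.3, 0.0]
grip_width: 0.0002
grasp_force: 0.0
```

```bash
python3 -c "
from st import *
rep()"
```

```text
G case -49.6 -0.6 z 70.1 F [-0.7 -0.3  0. ] rot [179.9   0.   -8.4] w 0.2 q [  11.   11.  -36.  115.    8.   56. -127.] t 35.85
```

Request:
send_rows(
  xyz=[
    [-0.006,0,0.003],
    [-0.006,0,0.002],
    [0,0,0.0015],
    [0,0,0],
  ],
  rotation=[
    [0,0,0],
    [0,0,0],
    [0,0,0],
    [0,0,0],
  ],
  jaw=[0,0,0,0],
)

```text
time_s: 36.25
tool_pos: [0.4542, 0.1632, 0.2288]
tool_rot: [180.0, -0.2, -8.4]
force: [-0.5, 0.3, 0.1]
grip_width: 0.0006
grasp_force: 0.0
```

```bash
python3 - <<'E'
from st import *
rep()
c=env.read_camera("scene");g=cv2.cvtColor(c["image"],cv2.COLOR_BGR2HSV)
def P(x,y,z): return np.array([*(cc+x*ex+y*ey),z])
for th in(0,.1,.3,1.2,1.67):
    X=[P(.072-.144*np.cos(th)+.021*np.sin(th),y,.025+.144*np.sin(th)+.021*np.cos(th)) for y in(-.12,.12)];print(th,px(c,X).round(0).tolist())
for y in(-.1,.1):
    print(y,[g[int(v),int(u)].tolist() for u,v in px(c,[P(-.072+k/1000,y,.046) for k in(-3,3,8,20,50,90)])])
E
```

```text
G case -59.5 -0.1 z 65.3 F [-0.5  0.3  0.1] rot [180.   -0.2  -8.4] w 0.6 q [  11.   11.  -36.  117.    8.   55. -128.] t 36.25
0 [[291.0, 232.0], [199.0, 281.0]]
0.1 [[291.0, 227.0], [198.0, 275.0]]
0.3 [[288.0, 215.0], [194.0, 262.0]]
1.2 [[262.0, 167.0], [165.0, 205.0]]
1.67 [[244.0, 155.0], [150.0, 189.0]]
-0.1 [[34, 20, 88], [28, 27, 121], [30, 25, 123], [36, 23, 181], [26, 28, 127], [11, 88, 49]]
0.1 [[33, 24, 115], [27, 28, 197], [25, 30, 202], [42, 18, 139], [16, 42, 151], [44, 23, 169]]
```

```bash
python3 - <<'E'
from st import *;import pickle
old=pickle.load(open("c4.pkl","rb"))["c"]["image"];c=env.read_camera("scene");im=c["image"]
def P(x,y,z): return np.array([*(cc+x*ex+y*ey),z])
# vertical grey profiles at y=+0.1 line, upward in image from front bottom edge
for y in(.1,.05,-.1):
    u0,v0=px(c,[P(-.072,y,0)])[0];u0=int(u0)
    for n,i in(("old",old),("now",im)):
        print(y,u0,int(v0),n,cv2.cvtColor(i,cv2.COLOR_BGR2GRAY)[int(v0)+4:int(v0)-100:-4,u0].tolist())
    for th in(0,.05,.1,.2,.4,.8,1.2,1.67):
        print(th,px(c,[P(.072-.144*np.cos(th)+.021*np.sin(th),y,.025+.144*np.sin(th)+.021*np.cos(th)),P(.072-.144*np.cos(th),y,.025+.144*np.sin(th))]).round().tolist(),end=" ")
    print()
rep()
E
```

```text
0.1 209 292 old [184, 121, 83, 115, 98, 166, 116, 28, 42, 45, 33, 64, 184, 177, 104, 29, 72, 133, 116, 91, 145, 153, 152, 153, 152, 116]
0.1 209 292 now [181, 105, 85, 88, 83, 129, 198, 161, 137, 138, 137, 145, 183, 94, 23, 46, 81, 63, 62, 63, 73, 187, 182, 185, 182, 117]
0 [[208.0, 277.0], [209.0, 284.0]] 0.05 [[207.0, 274.0], [208.0, 281.0]] 0.1 [[207.0, 271.0], [208.0, 279.0]] 0.2 [[205.0, 264.0], [207.0, 273.0]] 0.4 [[200.0, 251.0], [203.0, 261.0]] 0.8 [[188.0, 224.0], [193.0, 234.0]] 1.2 [[174.0, 201.0], [179.0, 209.0]] 1.67 [[159.0, 186.0], [164.0, 190.0]] 
0.05 229 280 old [188, 100, 85, 160, 43, 52, 48, 166, 131, 39, 46, 44, 38, 97, 69, 30, 162, 120, 95, 135, 148, 84, 86, 87, 98, 127]
0.05 229 280 now [151, 100, 88, 91, 85, 115, 121, 167, 164, 138, 139, 90, 138, 150, 36, 39, 20, 15, 12, 17, 22, 34, 30, 19, 36, 66]
0 [[229.0, 265.0], [229.0, 272.0]] 0.05 [[228.0, 262.0], [229.0, 270.0]] 0.1 [[228.0, 260.0], [229.0, 267.0]] 0.2 [[226.0, 253.0], [228.0, 262.0]] 0.4 [[222.0, 240.0], [225.0, 250.0]] 0.8 [[211.0, 214.0], [215.0, 223.0]] 1.2 [[196.0, 192.0], [201.0, 200.0]] 1.67 [[181.0, 178.0], [185.0, 182.0]] 
-0.1 283 250 old [137, 102, 86, 108, 37, 43, 108, 57, 54, 57, 52, 40, 43, 110, 95, 120, 30, 41, 41, 16, 19, 20, 38, 27, 34, 34]
-0.1 283 250 now [113, 104, 86, 94, 86, 119, 125, 123, 161, 49, 63, 25, 32, 42, 41, 103, 168, 58, 93, 107, 117, 132, 163, 176, 196, 131]
0 [[285.0, 236.0], [284.0, 243.0]] 0.05 [[284.0, 233.0], [284.0, 240.0]] 0.1 [[284.0, 230.0], [284.0, 238.0]] 0.2 [[283.0, 224.0], [284.0, 232.0]] 0.4 [[280.0, 212.0], [282.0, 221.0]] 0.8 [[269.0, 188.0], [273.0, 197.0]] 1.2 [[255.0, 169.0], [260.0, 176.0]] 1.67 [[238.0, 158.0], [243.0, 160.0]] 
G case -59.0 -0.2 z 65.4 F [ 0.4  0.5 -0.3] rot [180.   -0.2  -8.4] w 0.3 q [  11.   11.  -36.  116.    8.   55. -128.] t 36.35
```

The lid is down: its front edge profile matches θ≈0. I'll press it to make sure.

Request:
send_rows(
  xyz=[
    [0,0,0.001],
    [0,0,0.001],
    [0,0,0.001],
    [0,0,0],
  ],
  rotation=[
    [0,0,0],
    [0,0,0],
    [0,0,0],
    [0,0,0],
  ],
  jaw=[0,0,0,0],
)

```text
time_s: 36.75
tool_pos: [0.455, 0.1634, 0.2283]
tool_rot: [179.9, -0.2, -8.5]
force: [-7.4, -2.9, 22.9]
grip_width: 0.0006
grasp_force: 10.9
```

Request:
send_rows(
  xyz=[
    [0,0,-0.003],
    [0,0,-0.02],
    [0,0,-0.04],
    [0,0,-0.05],
    [0,0,-0.05],
    [0,0,0],
    [0,0,0],
  ],
  rotation=[
    [0,0,0],
    [0,0,0],
    [0,0,0],
    [0,0,0],
    [0,0,0],
    [0,0,0],
    [0,0,0],
  ],
  jaw=[0,0,0,0,0,0,0],
)

```text
time_s: 37.45
tool_pos: [0.4543, 0.1633, 0.3899]
tool_rot: [-180.0, -0.4, -8.5]
force: [-0.9, 0.2, -0.3]
grip_width: 0.0003
grasp_force: 0.0
```

```bash
python3 - <<'E'
from st import *
rep();c=env.read_camera("scene");im=cv2.cvtColor(c["image"],cv2.COLOR_BGR2GRAY)
def P(x,y,z): return np.array([*(cc+x*ex+y*ey),z])
for y in(.1,0,-.1):
    u0,v0=px(c,[P(-.072,y,0.046)])[0];print(y,"shut edge row",round(v0,1),im[int(v0)+8:int(v0)-9:-1,int(round(u0))].tolist())
E
```

```text
G case -58.9 0.1 z 226.4 F [-0.9  0.2 -0.3] rot [-180.    -0.4   -8.5] w 0.3 q [  14.   -0.  -37.  106.   -0.   74. -121.] t 37.45
0.1 shut edge row 276.6 [89, 93, 89, 84, 87, 85, 88, 112, 157, 186, 195, 194, 199, 197, 194, 177, 149]
0 shut edge row 254.8 [77, 71, 74, 81, 92, 86, 91, 93, 107, 126, 146, 134, 130, 160, 177, 179, 176]
-0.1 shut edge row 235.6 [85, 86, 89, 90, 85, 88, 87, 87, 104, 128, 147, 137, 128, 143, 172, 172, 187]
```

```bash
python3 -c "
from cell import env
print(env.sign_off())"
```

```text
the job is handed in; nothing more can be done
None
```

The job is handed in at about 37.5 s: the short van is in the right front slot and the long van in the right rear slot, both upright. The lid is pressed shut (front edge within 1 px of its shut position), and the arm is clear of the case. The judge's verdict was not shown.

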